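Jog a turning blank home in the feeder and prove the catch holds

TASK

Take the pale pine blank with the square heads from the grey stock board and set it down in the feeder's bed between the two blue marks, then hold the red joystick hard over to its left for about a second, so that the pusher (not your hand) drives the blank fully home, and let the stick go back to centre. Then grip the blank and draw it gently back until the black pointer stands in the green band, hold it there a moment without going on into the red, ease off and let go, leaving the blank caught and home. Leave everything else on the bench as it is.

Things in the scene. Friction and masses are not known exactly. Their poses are not given: they have to be found in the camera images.
- blank: loose pale pine turning blank, dog-bone shape, 140 mm long along its x, 80 to 150 g: at each end a head 22 mm long, 36 mm wide (y), 50 mm high; between them a waist 96 mm long, 22 mm wide, 5 to 45 mm high. Origin: centre of its underside, z up; both ends alike. Lies on the grey stock board (top 12 mm above the bench), about 66 mm centre to centre from its neighbours.
- feeder: fixed aluminium feeder; origin at bench level, z up; feeds along its own +y. Bed top at z 30 mm. The blank lies along y, either way round, between two dark fences (y -90 to 30 mm): gap 42 mm, with sloping lips that widen it to 58 mm at the top, 49 mm above the bench. Green drive box (the pusher runs through it) at y -205 to -150 mm, 105 mm high; green end box at y 145 to 165 mm, 80 mm high.
- load_mark (a point): the loading place: on the bed's top, on the feeder's centre line, at feeder y = -25 mm, level with the blue marks (28 mm long) on both sides of the bed. The blank's centre goes here, within about 12 mm along the feed, before the stick is used. Axes as the feeder's.
- pusher (a joint): travel of the orange pusher in m: 0 at rest, grows towards the feeder's +y, up to 0.089, where it leaves a blank 1 mm short of the stop. It follows the stick's tilt in proportion (0.45 rad gives 0.089), and returns with the stick; tilting the stick right draws it back through the drive box.
- pusher_face (a point): centre of the pusher's front face (26 mm wide, 30 mm high, centre 52 mm above the bench); at rest at feeder y = -110 mm.
- stop_face (a point): foot (30 mm above the bench) of the stop wall (49 mm high) on the grey sprung carriage, axes as the feeder's, at feeder y = 120 mm when at rest. A blank fully home has its centre 70 to 71 mm before it in y.
- catch (a point): midway between two brass spring catches on the carriage, 30 mm before the stop face; they reach back to 70 mm before it, 38 to 58 mm above the bench, inside grey arms at x = 35 to 45 mm either side. They part sideways as the leading head passes and close behind it: a blank pulled back then moves 8 mm and takes the carriage with it.
- scale (a point): middle of the green band of the pull scale, on the feeder's top beside the carriage (feeder x = 67, y = 85 mm): white, green and red bands, 10 mm each, follow one another towards the feeder's -y; the carriage's black pointer rests at the outer edge of the white.
- carriage (a joint): how far the carriage has been drawn back (towards the feeder's -y), in m: 0 at rest, stop at 0.030. A spring resists: 500 N/m and 1 N preload. The pointer is on it: the green band is 0.010 to 0.020 (6 to 11 N), the red one 0.020 to 0.030.
- console: fixed green control console, 100 x 160 mm; origin at bench level, z up, its front faces its own -x. Its grey face slopes down 40 degrees towards the front. A yellow hoop of 14 mm tube guards the stick, which therefore cannot be taken from straight above, only along its own axis from the front.
- hoop_bar (a point): middle of the hoop's cross bar: in the console's frame x = -58, z = 265 mm, along y from -85 to 85 mm; from its ends the side tubes run back to x = 52, z = 215 mm and then down behind the console.
- stick_pivot (a point): the joystick's pivot: in the console's frame at x = 0, y = 0, z = 75 mm.
- stick_grip (a point): on the axis of the red joystick grip, 100 mm from the pivot. The grip is a cylinder 28 mm in diameter from 46 to 130 mm from the pivot. At centre the stick leans 40 degrees from vertical towards the console's -x (square to the sloping face).
- stick (a joint): tilt of the stick in rad about the console's fore-and-aft line in its sloping face: 0 centred, positive to the console's +y (left as seen from the front, the robot's side), stops at -0.45 and 0.45. Spring-centred, 0.8 N m/rad (about 4 N at the grip at full tilt, up to about 10 N in all while driving a blank).
- brown_batten: bystander: straight dark brown batten 150 x 34 x 46 mm on the stock board
- white_batten: bystander: straight white painted batten 140 x 30 x 50 mm on the stock board
- tin: bystander: paint tin, 80 mm wide, 90 mm high
- glue_bottle: bystander: glue bottle, 60 mm wide, 170 mm high
- mallet: bystander: hammer lying on the bench
- brush: bystander: dusting brush lying on the bench
- jar: bystander: terracotta pot, 80 mm wide, 100 mm high
Things that resemble listed ones, but are neither listed nor needed, are in the scene too. What is shaped like the blank but orange or purple is not meant.

How it is judged:
By the outcome, as a careful person would: the job done as asked, in the order asked, and still so for the second after the job is handed in, with the robot touching nothing.
It also fails if it takes over 72 s, if anything falls off the work surface, if the arm or the gripper's body presses on something with over 40 N, if the wrist force passes 120 N, or if a joint passes its speed limit or range.

ROBOT

A 6-joint arm with a two-finger parallel gripper is mounted at the origin on the work surface. World frame = base frame: x ahead of the robot, y to its left, z up, the work surface at z = 0. Lengths are in mm, angles in rad, forces in N, time in s.
With the tool pointing down it reaches from about 275 to 750 mm from the base axis. Payload 10.2 kg.
Tool frame: the origin (TCP) lies midway between the tips of the shut fingers; the grasp point (between the pads) lies 19 mm behind it; x points along the fingers, y is the direction in which the jaws open and shut, and the axes are right-handed (so a half turn about x gives the same grasp; the last joint's range is limited). The gripper opens to 85 mm and grips with 20 to 120 N. Pads are 22 mm wide; open, the fingers measure 114 mm over their backs; the gripper's body (76 mm by 85 mm) begins 54 mm behind the grasp point. The pads swing forward as they close: fully open they stand 13 mm farther back than shut.
Start: joints at [-1.46, 0.313, 1.498, -0, 1.331, -0.223], TCP at [171.996, -496.033, 201.194] pointing down, gripper open.
Joint ranges: [-2.94, 2.94], [-0.97, 2.17], [0.19, 2.56], [-1.23, 4.37], [0.02, 3.11], [-2.88, 2.88]. Speed limits (rad/s): [2.39, 2.39, 3.01, 3.14, 3.14, 3.14].

INTERFACE

Orientations are given as a unit quaternion [w, x, y, z].
In Python, from rig import sense, capture, get_calibration, finish_job gives the robot as it stands.
- The arm moves only by the tool jog_arm, never from a script. Its argument "increments" is a list of rows, each an object of numbers: "rx", "ry", "rz": the turn, a rotation vector about the tool's x, y, z in rad; "x", "y", "z": the shift along the tool's x, y, z in mm; "hand": the finger opening in mm, from 0 to 85.4. A call has 1 to 5 rows; each row shifts and turns the commanded pose from where the row before left it, along the tool's axes as they then stand; what a row does not reach is not made up. A row lasts 1/8 s, in which the tool goes at most 62.5 mm and 10.7 degrees, less where a joint would pass 70% of its speed; a pose out of reach is approached as far as the arm can. A call with a gripper value outside its range is refused whole. The fingers move at their own pace and stop on an object; "force" is the grip in N (left out, the last holds). Time passes only in rows, so rows that do not move let the fingers close. It gives the time, the measured TCP pose, the force and the opening at its end, in the units of the state.
- sense(): the state, without advancing time (a new reading comes with each control period).
- capture(name): name is "scene" or "top"; returns the picture (384x512x3 uint8, red, green, blue); there is no depth.
- get_calibration(name): a dict with "camera_matrix" (3x3 intrinsics, pixels), "R" (3x3) and "t" (3): a world point X has camera coordinates R X + t. Camera axes: x right, y down, z forward; pixel columns grow to the right and rows downward; lengths in mm; the calibration is good to about 2 mm. A picture is of the moment at which its call begins. get_calibration takes no time and is no camera call.
- finish_job(): hands the job in, once; it reports no verdict.
The state is a dict: "time_s": time; "joints": joint angles; "dq": joint speeds; "tau": joint torques, N m; "eef_pos": TCP position; "ee_rot": TCP orientation; "force": force on the tool from outside, world axes, zero at the start; "wrist_torque": the same for the moment, N m; "grip_width": opening from 0.0 (shut) to 1.0 (fully open).
Only numpy, scipy, OpenCV 4.12 (cv2) and the standard library are available. Lean on these libraries where they do the work, as an engineer would, in place of code of your own. Each camera call takes 0.05 s, during which the arm holds its last target.

## Working session

There is one attempt and no reset: what is moved stays moved. The work goes in short steps, Python scripts to look and compute and a tool call to move; the robot and the scene stay as the last step left them, time stands still between calls to the robot, and variables do not carry over. Pictures are saved under pics/ and viewed, and the job is handed in when it is done.

Besides the shell and the picture viewer there is one more tool, called after "Call:" as name(argument=value, ...), one argument or row to a line, values as JSON. jog_arm: Moves the arm, as the interface text tells. Its arguments: {"type":"object","properties":{"increments":{"type":"array","items":{"type":"object","properties":{"rx":{"type":"number"},"ry":{"type":"number"},"rz":{"type":"number"},"x":{"type":"number"},"y":{"type":"number"},"z":{"type":"number"},"hand":{"type":"number"}}}},"force":{"type":"number"}},"required":["increments"]}

```bash
ls; mkdir -p pics
python3 - <<'E'
from rig import *
import cv2
for n in ("scene","top"):
    im=capture(n); cv2.imwrite(f"pics/{n}0.png",cv2.resize(im[:,:,::-1],(768,576),interpolation=cv2.INTER_CUBIC)); cv2.imwrite(f"pics/{n}0_raw.png",im[:,:,::-1])
    c=get_calibration(n); print(n,c)
print(sense())
E
```

```text
pics
scene {'camera_matrix': array([[396.87020964,   0.        , 259.53775124],
       [  0.        , 396.87020964, 187.79209396],
       [  0.        ,   0.        ,   1.        ]]), 'R': array([[-0.28302568,  0.95899595, -0.01494121],
       [ 0.56803388,  0.15504932, -0.80826803],
       [-0.77280915, -0.23724772, -0.58862513]]), 't': array([ 194.39718868, -156.98155445, 1635.7986892 ])}
top {'camera_matrix': array([[424.7319804 ,   0.        , 250.26516835],
       [  0.        , 424.7319804 , 190.49724688],
       [  0.        ,   0.        ,   1.        ]]), 'R': array([[ 0.02737393, -0.99960033,  0.00706011],
       [-0.99899266, -0.02760715, -0.03537657],
       [ 0.03555734, -0.0060846 , -0.99934911]]), 't': array([ -80.72928329,  477.91917518, 1697.92766467])}
{'time_s': 0.1, 'joints': array([-1.46043841e+00,  3.13403759e-01,  1.49835226e+00,  1.23321179e-05,
        1.33100548e+00, -2.23407877e-01]), 'dq': array([-0.00114563, -0.0008042 , -0.00135505, -0.00073103,  0.00240258,
       -0.00076427]), 'tau': array([ 2.01548843e-03, -4.12901258e+01, -2.60145199e+01, -1.75601908e-04,
        2.97591636e-03, -2.91710421e-05]), 'eef_pos': array([ 171.9501627 , -495.76610991,  200.69068729]), 'ee_rot': array([ 0.11704366,  0.69731081,  0.11786836, -0.69725566]), 'force': array([0.92998885, 0.69612078, 0.53771969]), 'wrist_torque': array([0.02235824, 0.00206965, 0.02698047]), 'grip_width': 0.9976195790797893}
```

View pics/scene0.png

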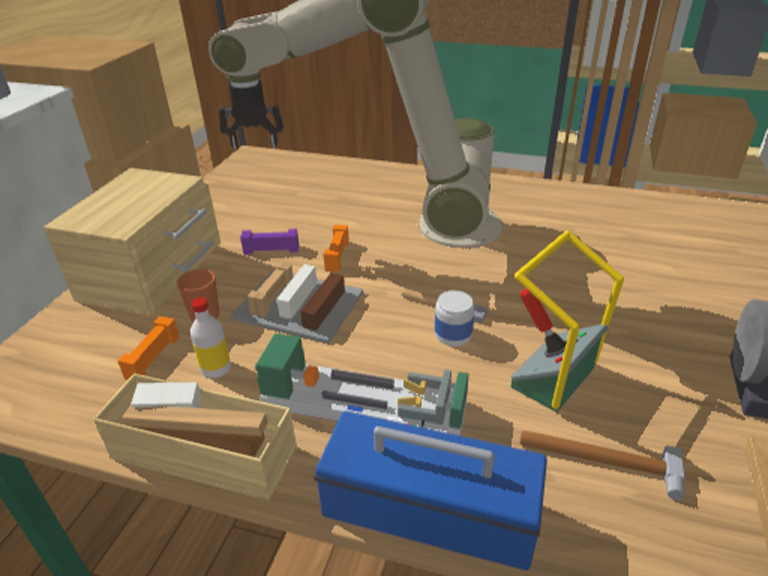

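View pics/top0.png

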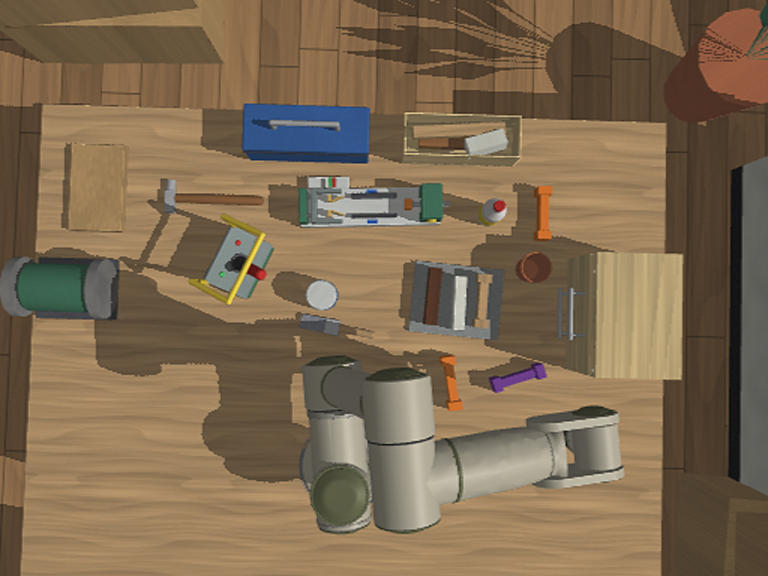

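```bash
cat > h.py <<'E'
from rig import *
import cv2, numpy as np
from scipy.spatial.transform import Rotation as Rn
def ray(n,u,v):
    c=get_calibration(n);K,R,t=c["camera_matrix"],np.array(c["R"]),np.array(c["t"])
    d=R.T@np.linalg.solve(K,[u,v,1.]); o=-R.T@t
    return o,d
def onz(n,u,v,z):
    o,d=ray(n,u,v); return o+d*(z-o[2])/d[2]
def proj(n,X):
    c=get_calibration(n); p=c["camera_matrix"]@(c["R"]@np.array(X,float)+c["t"]); return p[:2]/p[2]
def tri(a,b):
    o1,d1=ray("scene",*a);o2,d2=ray("top",*b)
    d1/=np.linalg.norm(d1);d2/=np.linalg.norm(d2)
    A=np.stack([d1,-d2],1);s=np.linalg.lstsq(A,o2-o1,rcond=None)[0]
    p,q=o1+s[0]*d1,o2+s[1]*d2
    return (p+q)/2,np.linalg.norm(p-q)
def crop(src,out,x0,y0,x1,y1,k):
    im=cv2.imread(src)[y0:y1,x0:x1]; cv2.imwrite(out,cv2.resize(im,None,fx=k,fy=k,interpolation=cv2.INTER_CUBIC))
E
python3 - <<'E'
from h import *
crop("pics/top0_raw.png","pics/c_stock.png",265,165,345,235,9)
crop("pics/top0_raw.png","pics/c_feed.png",190,110,310,160,6)
crop("pics/top0_raw.png","pics/c_cons.png",110,135,190,210,8)
crop("pics/scene0_raw.png","pics/c_feeds.png",160,215,320,295,5)
crop("pics/scene0_raw.png","pics/c_conss.png",330,145,430,280,4)
crop("pics/scene0_raw.png","pics/c_stocks.png",150,165,250,235,7)
E
```

```text
(no output)
```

View pics/c_stock.png

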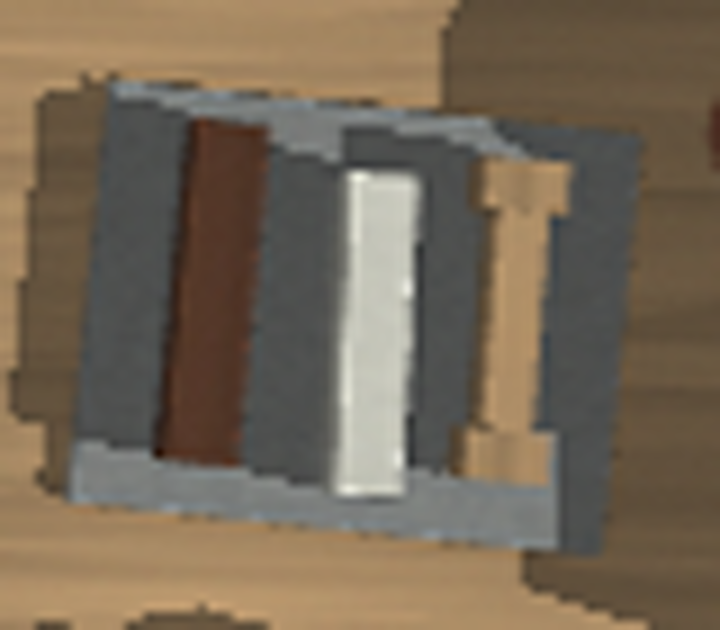

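View pics/c_feed.png

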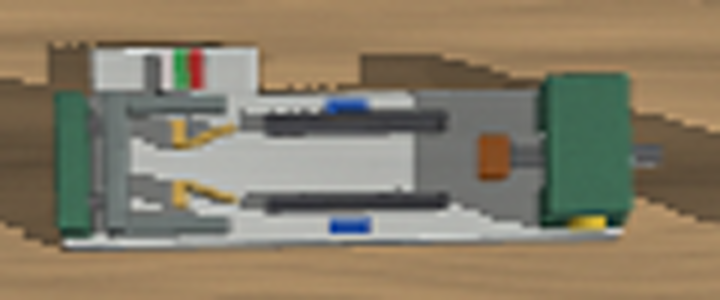

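View pics/c_cons.png

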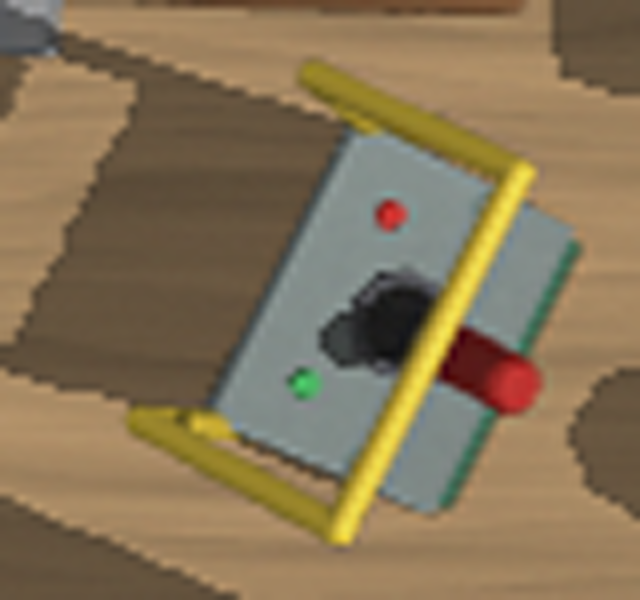

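View pics/c_feeds.png

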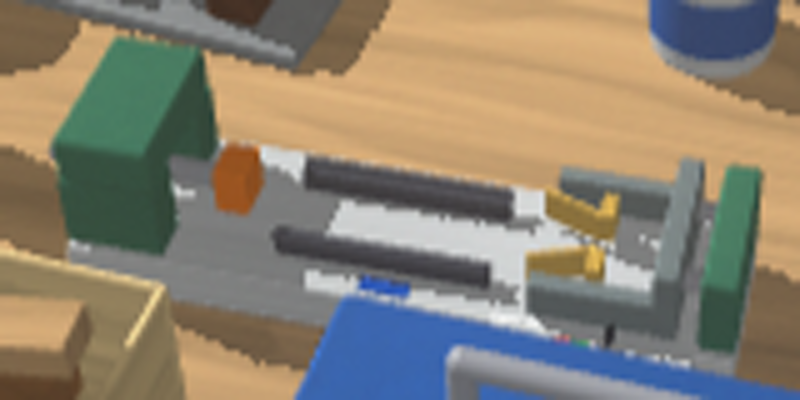

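View pics/c_conss.png

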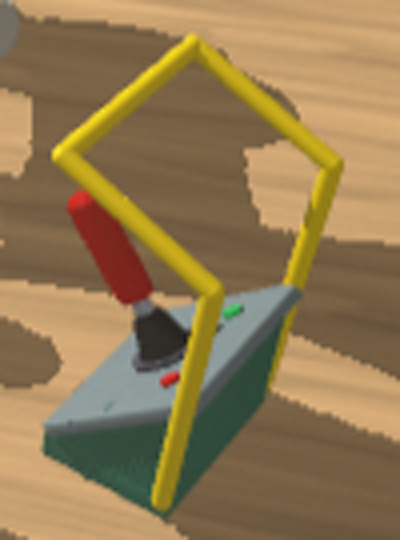

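View pics/c_stocks.png

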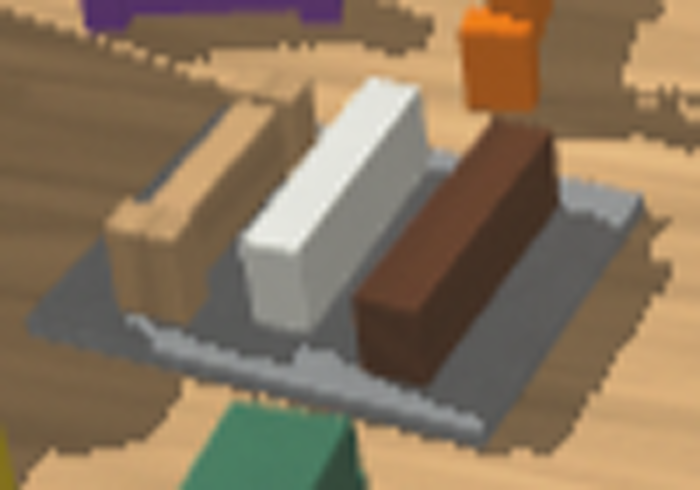

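Run:
```python
from h import *
for n in("scene","top"): print(n,"cam",-np.array(get_calibration(n)["R"]).T@get_calibration(n)["t"])
T=cv2.imread("pics/top0_raw.png");S=cv2.imread("pics/scene0_raw.png")
hT=cv2.cvtColor(T,cv2.COLOR_BGR2HSV);hS=cv2.cvtColor(S,cv2.COLOR_BGR2HSV)
def blobs(h,lo,hi,box,amin=4):
    x0,y0,x1,y1=box; m=cv2.inRange(h[y0:y1,x0:x1],np.array(lo),np.array(hi))
    k,l,st,c=cv2.connectedComponentsWithStats(m,connectivity=8)
    return [(st[i,4],c[i]+[x0,y0],st[i,:4]+[x0,y0,0,0],(l==i)) for i in range(1,k) if st[i,4]>=amin]
def show(t,b):
    for a,c,s,_ in b: print(t,a,c.round(2),s)
# blank
b=blobs(hT,(8,70,90),(22,200,255),(314,178,332,222)); show("pine",b)
m=max(b,key=lambda q:q[0]); ys,xs=np.nonzero(m[3]); pts=np.stack([xs+314,ys+178],1).astype(np.float32)
r=cv2.minAreaRect(pts); print("rect",r); w=[onz("top",*p,62)[:2] for p in pts]; w=np.array(w,np.float32); print("world rect z62",cv2.minAreaRect(w)); box=cv2.boxPoints(cv2.minAreaRect(w));print(box)
show("blueT",blobs(hT,(105,120,60),(125,255,255),(235,122,270,155)))
show("orangeT",blobs(hT,(5,150,80),(14,255,255),(262,125,285,150)))
show("greenT",blobs(hT,(65,60,40),(85,255,255),(190,110,310,160)))
show("scaleT",blobs(hT,(50,120,80),(70,255,255),(200,110,240,130)))
show("redT",blobs(hT,(0,170,100),(4,255,255),(150,135,190,210)))
show("redscaleT",blobs(hT,(0,150,100),(5,255,255),(200,110,240,130)))
show("yelT",blobs(hT,(20,120,90),(32,255,255),(115,135,190,210)))
show("yellmarkT",blobs(hT,(20,150,90),(32,255,255),(270,135,310,160)))
show("redS",blobs(hS,(0,150,60),(5,255,255),(330,180,430,260)))
show("yelS",blobs(hS,(22,120,90),(32,255,255),(330,145,430,280)))
show("blueS",blobs(hS,(105,120,60),(125,255,255),(225,265,250,280)))
show("orangeS",blobs(hS,(5,150,60),(14,255,255),(195,240,220,262)))
```

```text
scene cam [1408.35042481  226.0032748   838.89357353]
top cam [ 419.2738357   -57.17181892 1714.29960727]
pine 8 [327.5 178. ] [324 178   8   1]
pine 274 [321.46 200.01] [316 182  12  37]
rect ((321.5309753417969, 200.03541564941406), (9.312660217285156, 35.78722381591797), 3.814074993133545)
world rect z62 ((448.66717529296875, -345.7027587890625), (36.332489013671875, 139.3016815185547), 87.43299102783203)
[[ 378.2726  -360.73126]
 [ 517.4345  -366.97028]
 [ 519.06177 -330.67426]
 [ 379.89984 -324.43524]]
blueT 13 [247.23 127.54] [244 127   7   2]
blueT 12 [247.5 147.5] [245 147   6   2]
orangeT 34 [271.94 135.91] [270 133   5   7]
greenT 11 [219.36 121.27] [219 118   2   7]
greenT 343 [287.04 134.52] [280 123  15  25]
greenT 132 [201.58 136.58] [199 125   6  25]
scaleT 11 [219.45 120.73] [219 118   2   6]
redT 6 [158.17 161.17] [157 160   3   3]
redT 38 [173.21 182.66] [170 179   7   8]
redscaleT 6 [222.  121.5] [222 119   1   6]
yelT 482 [154.84 174.7 ] [125 142  52  61]
yellmarkT 11 [287.73 146.55] [285 146   6   2]
redS 260 [357.15 206.95] [347 193  21  28]
redS 10 [372.  239.5] [370 238   5   4]
yelS 1303 [378.43 199.6 ] [343 153  73 120]
yelS 39 [399.97 230.56] [397 221   7  21]
blueS 24 [236.29 271.96] [232 270  10   4]
blueS 81 [235.8  277.56] [226 275  24   5]
orangeS 102 [207.04 250.38] [203 244   9  14]
```

Run:
```python
from h import *
T=cv2.imread("pics/top0_raw.png");hT=cv2.cvtColor(T,cv2.COLOR_BGR2HSV)
for v in range(181,222):
    print(v,[tuple(hT[v,u]) [1:] and (int(hT[v,u,0]),int(hT[v,u,1]),int(hT[v,u,2])) for u in range(315,330)])
q=Rn.from_quat(np.roll(sense()["ee_rot"],-1)).as_matrix();print(q.round(3))
a=onz("top",247.23,127.54,30);b=onz("top",247.5,147.5,30);print("blue",a,b,(a+b)/2)
print("drive box",onz("top",287.04,134.52,105),"end",onz("top",201.58,136.58,80))
print("pusher top z67",onz("top",271.94,135.91,67))
for p in((175,156.2),(152.5,201.9)): print("bar end",onz("top",*p,265))
print("grip end T z~170",onz("top",174.3,182.8,170))
```

```text
181 [(45, 7, 77), (90, 3, 74), (90, 11, 89), (83, 8, 129), (98, 8, 129), (98, 8, 131), (96, 10, 129), (84, 11, 120), (90, 14, 73), (100, 10, 76), (90, 7, 75), (90, 3, 77), (90, 3, 79), (75, 6, 79), (60, 9, 82)]
182 [(75, 6, 79), (60, 6, 79), (60, 4, 72), (16, 66, 89), (17, 77, 122), (18, 71, 122), (18, 50, 139), (22, 22, 130), (19, 29, 123), (21, 38, 94), (19, 30, 92), (99, 24, 75), (102, 17, 77), (90, 7, 77), (70, 10, 80)]
183 [(60, 6, 81), (23, 13, 79), (16, 85, 81), (16, 106, 103), (16, 107, 158), (17, 106, 163), (17, 105, 161), (17, 109, 157), (17, 107, 155), (16, 107, 167), (16, 106, 174), (17, 107, 176), (17, 105, 168), (18, 64, 115), (90, 13, 78)]
184 [(90, 7, 78), (20, 10, 79), (16, 83, 80), (16, 103, 102), (16, 104, 154), (17, 105, 162), (17, 103, 159), (16, 104, 154), (17, 106, 151), (17, 105, 162), (17, 104, 169), (17, 105, 170), (17, 102, 163), (17, 61, 112), (105, 7, 75)]
185 [(90, 3, 77), (20, 19, 79), (17, 101, 81), (16, 99, 100), (17, 103, 153), (17, 104, 162), (16, 103, 161), (16, 103, 153), (17, 104, 152), (17, 104, 162), (16, 103, 169), (17, 105, 168), (17, 99, 159
[... 7931 characters left out ...]
 127), (60, 4, 128), (60, 2, 124), (60, 6, 127), (45, 4, 128), (70, 6, 128), (75, 8, 126), (80, 6, 124), (60, 2, 124), (75, 4, 127), (83, 8, 123), (60, 7, 77), (60, 3, 80), (60, 6, 80)]
[[-0.     0.328 -0.945]
 [ 0.001 -0.945 -0.328]
 [-1.    -0.001 -0.   ]]
blue [730.05904351 -48.44536607  30.        ] [650.16579757 -51.72902987  30.        ] [690.11242054 -50.08719797  30.        ]
drive box [ 693.81991741 -201.24525947  105.        ] end [680.64535043 126.66584126  80.        ]
pusher top z67 [ 693.17124871 -145.87420855   67.        ]
bar end [581.05535008 194.53095729 265.        ]
bar end [422.79826286 265.78192884 265.        ]
grip end T z~170 [494.58494789 210.30652897 170.        ]
```

Run:
```python
from h import *
a=onz("top",323.05,182.4,62);b=onz("top",320.7,217.9,62);print("blank",a,b,(a+b)/2,np.linalg.norm(a-b),np.degrees(np.arctan2(*(a-b)[1::-1])))
T=cv2.imread("pics/top0_raw.png")
# drive box & end box edges: print rows/cols
crop("pics/top0_raw.png","pics/d1.png",192,112,232,156,16)
crop("pics/top0_raw.png","pics/d2.png",240,118,300,152,12)
c=proj("scene",[*((a+b)/2)[:2],62]);print("proj scene",c)
```

```text
blank [ 517.49343117 -350.13412151   62.        ] [ 379.04911562 -343.9335545    62.        ] [ 448.27127339 -347.03383801   62.        ] 138.583099756005 -2.564417757266821
proj scene [180.41227621 185.92894962]
```

View pics/d1.png

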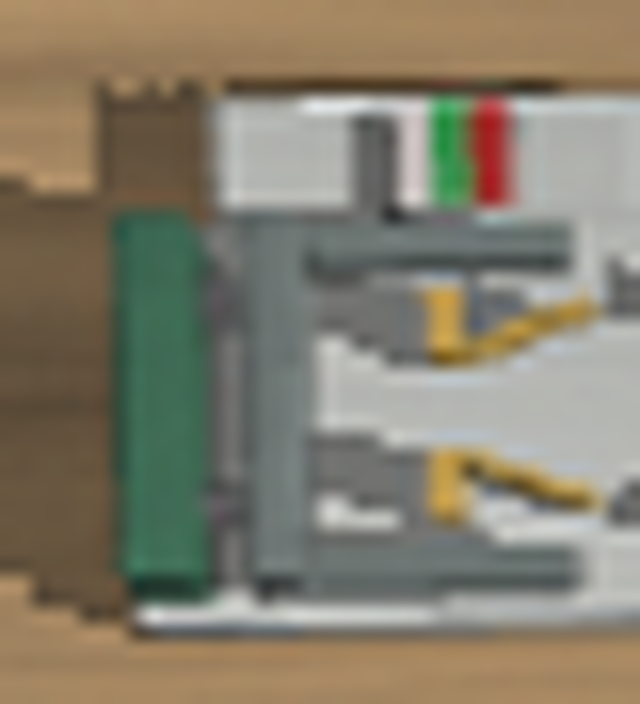

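View pics/d2.png

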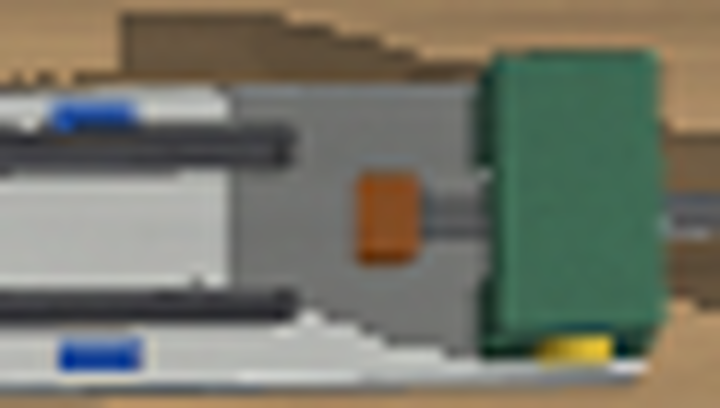

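Run:
```python
from h import *
e=onz("top",201.56,136.0,80);d=onz("top",287.6,133.35,105);print(e,d)
v=e-d;print("len",np.hypot(*v[:2]),"exp 332.5","yaw deg",np.degrees(np.arctan2(-v[0],v[1])))
# line at y between -177.5 and 155
p=d+(e-d)*((177.5-25)/332.5);print("load from boxes",p)
# orange pusher top: crop 355..418,x; 172..250
o=onz("top",240+386/12-.5,118+211/12-.5,67);print("pusher",o)
# green scale band
g=onz("top",192+453/16-.5,112+153/16-.5,31);print("scale",g)
# bar & stick tip triang
for s,t in (((330+65/4-.5,145+155/4-.5),(152.5-.5,201.9-.5)),((330+215/4-.5,145+290/4-.5),(0,0)),((330+192/4-.5,145+45/4-.5),(0,0))):
    if t[0]: print(tri(s,t))
    print(s)
```

```text
[682.89513619 126.81384763  80.        ] [ 698.36335089 -203.27145507  105.        ]
len 330.44753399505373 exp 332.5 yaw deg 2.682989903174359
load from boxes [691.26890655 -51.87894782  93.53383459]
pusher [ 696.3808402  -144.72525539   67.        ]
scale [752.70721045  61.52858739  31.        ]
(array([433.65969791, 237.48037269, 180.12429963]), np.float64(97.4359930786362))
(345.75, 183.25)
(383.25, 217.0)
(377.5, 155.75)
```

Run:
```python
from h import *
A=(110+525/8-.5,135+165/8-.5);B=(110+340/8-.5,135+538/8-.5)
a=onz("top",*A,265);b=onz("top",*B,265);print(a,b,proj("scene",a),proj("scene",b),np.linalg.norm(a-b))
for s in ((345.75,183.25),(383.25,217.0),(377.5,155.75),(414.5,186)):
  for n,t in(("A",A),("B",B)):
    print(s,n,tri(s,t))
```

```text
[584.75502858 194.2282116  265.        ] [423.26200841 267.49956496 265.        ] [344.90848479 184.19580601] [378.74461571 155.26644116] 177.33777596746188
(345.75, 183.25) A (array([584.32194356, 194.85666077, 267.61793085]), np.float64(2.1553940147378694))
(345.75, 183.25) B (array([432.43068154, 237.52408426, 179.31277203]), np.float64(97.62315826497917))
(383.25, 217.0) A (array([593.27746838, 254.55619008, 180.38411819]), np.float64(90.04638981672083))
(383.25, 217.0) B (array([423.87529572, 314.23346309,  54.57075378]), np.float64(0.7960501555945566))
(377.5, 155.75) A (array([574.27302018, 220.20190049, 343.52619365]), np.float64(78.15615983898984))
(377.5, 155.75) B (array([423.41489478, 266.11765466, 263.514678  ]), np.float64(3.3597482290646052))
(414.5, 186) A (array([587.53421171, 273.10833703, 279.34353431]), np.float64(160.44216361076062))
(414.5, 186) B (array([423.74725212, 334.03696469, 172.60483609]), np.float64(89.46178577006124))
```

```bash
cat >> h.py <<'E'
def st():
    s=sense(); R=Rn.from_quat(np.roll(s["ee_rot"],-1)).as_matrix(); return s,np.array(s["eef_pos"]),R
def plan(target,Rt=None):
    """print remaining shift in present tool axes, and rotation vector in tool axes"""
    s,p,R=st()
    print("t",round(s["time_s"],2),"p",p.round(1),"F",np.round(s["force"],1),"gw",round(s["grip_width"]*85.4,1),"q",np.round(s["joints"],2))
    print(" shift tool",(R.T@(np.array(target)-p)).round(1), "rot tool",(Rn.from_matrix(R.T@Rt).as_rotvec().round(3) if Rt is not None else ""))
def down(az):
    a=np.radians(az); y=np.array([np.cos(a),np.sin(a),0]);x=np.array([0,0,-1.]);return np.stack([x,y,np.cross(x,y)],1)
YAW=np.radians(2.5);LOAD=np.array([690.5,-51.]);
def feed(x,y,z):  # feeder coords -> world
    c,s=np.cos(YAW),np.sin(YAW); d=y+25
    return np.array([LOAD[0]+c*x-s*d,LOAD[1]+s*x+c*d,z])
CY=np.radians(65.8);XC=np.array([np.cos(CY),np.sin(CY),0]);YC=np.array([-np.sin(CY),np.cos(CY),0]);PIV=np.array([527.6,283.5,75])
def stick(th,d):
    n0=-np.sin(np.radians(40))*XC+np.array([0,0,np.cos(np.radians(40))])
    n=n0*np.cos(th)+YC*np.sin(th); y=YC*np.cos(th)-n0*np.sin(th)
    x=-n; return PIV+d*n, np.stack([x,-y,np.cross(x,-y)],1),np.stack([x,y,np.cross(x,y)],1)
E
python3 - <<'E'
from h import *
print(tri((330+80/4-.5,145+200/4-.5),(110+515/8-.5,135+385/8-.5)),"expected tip",stick(0,130)[0])
s,p,R=st();plan([172,-396,200],down(-92.6))
plan([448.3,-347,120],down(-92.6))
E
```

```text
(array([495.43015296, 209.28826274, 171.21548352]), np.float64(4.717724218401565)) expected tip [493.34585188 207.2810638  174.58577761]
t 0.1 p [ 172.  -495.8  200.7] F [0.9 0.7 0.5] gw 85.2 q [-1.46  0.31  1.5   0.    1.33 -0.22]
 shift tool [  0.8 -94.2 -32.7] rot tool [ 0.379 -0.     0.001]
t 0.1 p [ 172.  -495.8  200.7] F [0.9 0.7 0.5] gw 85.2 q [-1.46  0.31  1.5   0.    1.33 -0.22]
 shift tool [  80.8  -49.9 -309.8] rot tool [ 0.379 -0.     0.001]
```

Call:
jog_arm(
  increments=[
    {"y": -47,"z": -16,"hand": 50},
    {"y": -47,"z": -16,"hand": 50},
    {"rx": 0.18,"hand": 50},
    {"rx": 0.18,"hand": 50},
  ],
  force=40,
)

```text
schema error: expected keys rx, ry, rz, x, y, z, hand
```

Run:
```python
from h import *
plan([448.3,-347,110],down(-92.6))
```

```text
t 0.1 p [ 172.  -495.8  200.7] F [0.9 0.7 0.5] gw 85.2 q [-1.46  0.31  1.5   0.    1.33 -0.22]
 shift tool [  90.8  -49.9 -309.8] rot tool [ 0.379 -0.     0.001]
```

Call:
jog_arm(
  increments=[
    {"x": 0,"y": -47,"z": -16,"rx": 0,"ry": 0,"rz": 0,"hand": 50},
    {"x": 0,"y": -47,"z": -16,"rx": 0,"ry": 0,"rz": 0,"hand": 50},
    {"x": 0,"y": 0,"z": 0,"rx": 0.18,"ry": 0,"rz": 0,"hand": 50},
    {"x": 0,"y": 0,"z": 0,"rx": 0.18,"ry": 0,"rz": 0,"hand": 50},
  ],
  force=40,
)

```text
time_s: 0.6
eef_pos: [171.5, -396.3, 201.3]
ee_rot: [-0.011, 0.707, -0.011, -0.707]
force: [-0.2, 0.0, -0.4]
grip_width: 0.588
```

Run:
```python
from h import *
plan([448.3,-347,110],down(-92.6))
```

```text
t 0.6 p [ 171.5 -396.3  201.3] F [-0.2  0.  -0.4] gw 50.2 q [-1.44  0.11  1.76 -0.    1.28  0.17]
 shift tool [  91.3  -58.1 -275.1] rot tool [ 0.014 -0.    -0.   ]
```

Call:
jog_arm(
  increments=[
    {"x": 0,"y": -12,"z": -55,"rx": 0.014,"ry": 0,"rz": 0,"hand": 50},
    {"x": 0,"y": -12,"z": -55,"rx": 0,"ry": 0,"rz": 0,"hand": 50},
    {"x": 10,"y": -12,"z": -55,"rx": 0,"ry": 0,"rz": 0,"hand": 50},
    {"x": 30,"y": -11,"z": -55,"rx": 0,"ry": 0,"rz": 0,"hand": 50},
    {"x": 50,"y": -11,"z": -55,"rx": 0,"ry": 0,"rz": 0,"hand": 50},
  ],
)

```text
time_s: 1.23
eef_pos: [440.4, -350.3, 119.6]
ee_rot: [-0.013, 0.707, -0.014, -0.706]
force: [-0.5, -0.9, -0.2]
grip_width: 0.588
```

Run:
```python
from h import *
plan([448.3,-347,30],down(-92.6))
im=capture("top");cv2.imwrite("pics/t1.png",im[:,:,::-1])
im=capture("scene");cv2.imwrite("pics/s1.png",im[:,:,::-1])
crop("pics/s1.png","pics/s1c.png",150,130,260,235,6)
```

```text
t 1.23 p [ 440.4 -350.3  119.6] F [-0.5 -0.9 -0.2] gw 50.2 q [-0.88  0.47  1.5   0.    1.18  0.73]
 shift tool [89.6 -3.8 -7.7] rot tool [ 0.006 -0.001 -0.002]
```

View pics/s1c.png

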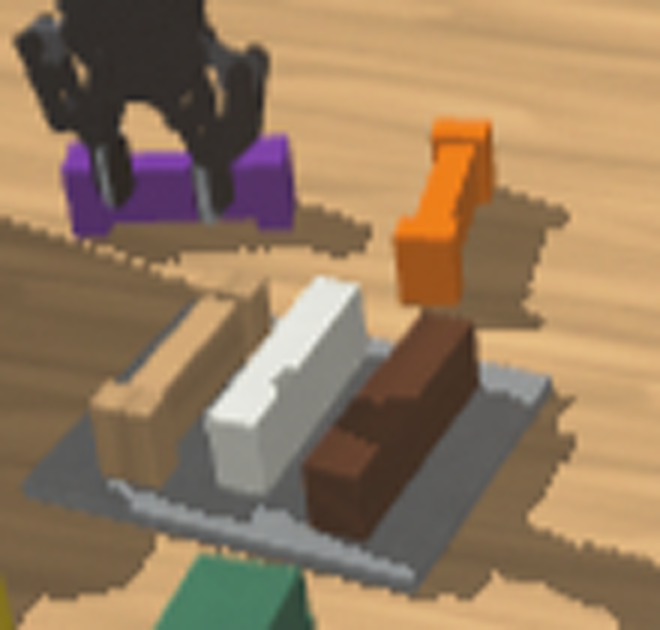

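Call:
jog_arm(
  increments=[
    {"x": 40,"y": -1,"z": -1,"rx": 0.006,"ry": 0,"rz": 0,"hand": 50},
    {"x": 0,"y": 0,"z": 0,"rx": 0,"ry": 0,"rz": 0,"hand": 50},
  ],
)

```text
time_s: 1.58
eef_pos: [437.8, -348.7, 78.4]
ee_rot: [0.018, -0.706, 0.015, 0.708]
force: [0.5, 0.9, 0.8]
grip_width: 0.583
```

Run:
```python
from h import *
plan([448.3,-347,30],down(-92.6))
```

```text
t 1.57 p [ 437.8 -348.7   78.4] F [0.5 0.9 0.8] gw 49.8 q [-0.88  0.51  1.54 -0.    1.09  0.74]
 shift tool [ 48.4  -2.  -10.5] rot tool [-0.001  0.003  0.004]
```

Call:
jog_arm(
  increments=[
    {"x": 0,"y": -2,"z": -10.5,"rx": 0,"ry": 0,"rz": 0,"hand": 50},
    {"x": 20,"y": 0,"z": 0,"rx": 0,"ry": 0,"rz": 0,"hand": 50},
    {"x": 20,"y": 0,"z": 0,"rx": 0,"ry": 0,"rz": 0,"hand": 50},
    {"x": 8,"y": 0,"z": 0,"rx": 0,"ry": 0,"rz": 0,"hand": 50},
    {"x": 0,"y": 0,"z": 0,"rx": 0,"ry": 0,"rz": 0,"hand": 50},
  ],
)

```text
time_s: 2.2
eef_pos: [450.2, -348.6, 33.0]
ee_rot: [-0.016, 0.707, -0.017, -0.707]
force: [0.4, 0.2, 0.7]
grip_width: 0.587
```

Run:
```python
from h import *
plan([448.3,-347,30],down(-92.6))
im=capture("scene");cv2.imwrite("pics/s2.png",im[:,:,::-1])
crop("pics/s2.png","pics/s2c.png",150,130,260,235,6)
```

```text
t 2.2 p [ 450.2 -348.6   33. ] F [0.4 0.2 0.7] gw 50.1 q [-0.86  0.59  1.55  0.    1.    0.75]
 shift tool [ 3.  -1.5  1.9] rot tool [-0.001 -0.001 -0.001]
```

View pics/s2c.png

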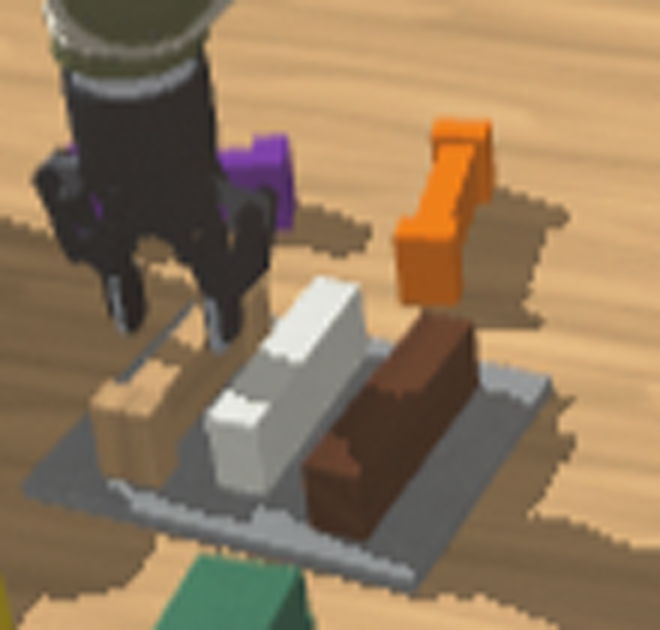

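Call:
jog_arm(
  increments=[
    {"x": 3,"y": -1.5,"z": 1.5,"rx": 0,"ry": 0,"rz": 0,"hand": 50},
    {"x": 0,"y": 0,"z": 0,"rx": 0,"ry": 0,"rz": 0,"hand": 10},
    {"x": 0,"y": 0,"z": 0,"rx": 0,"ry": 0,"rz": 0,"hand": 10},
    {"x": 0,"y": 0,"z": 0,"rx": 0,"ry": 0,"rz": 0,"hand": 10},
    {"x": 0,"y": 0,"z": 0,"rx": 0,"ry": 0,"rz": 0,"hand": 10},
  ],
  force=40,
)

```text
time_s: 2.88
eef_pos: [448.3, -346.7, 29.2]
ee_rot: [-0.016, 0.707, -0.016, -0.707]
force: [0.6, 1.0, -0.3]
grip_width: 0.121
```

Run:
```python
from h import *
plan([448.3,-347,150],down(-92.6))
```

```text
t 2.88 p [ 448.3 -346.7   29.2] F [ 0.6  1.  -0.3] gw 10.3 q [-0.86  0.59  1.56  0.    0.99  0.75]
 shift tool [-120.8    0.3   -0. ] rot tool [-0.001 -0.    -0.   ]
```

Run:
```python
from h import *
im=capture("scene");cv2.imwrite("pics/s3.png",im[:,:,::-1])
crop("pics/s3.png","pics/s3c.png",150,130,260,235,6)
```

```text
(no output)
```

View pics/s3c.png

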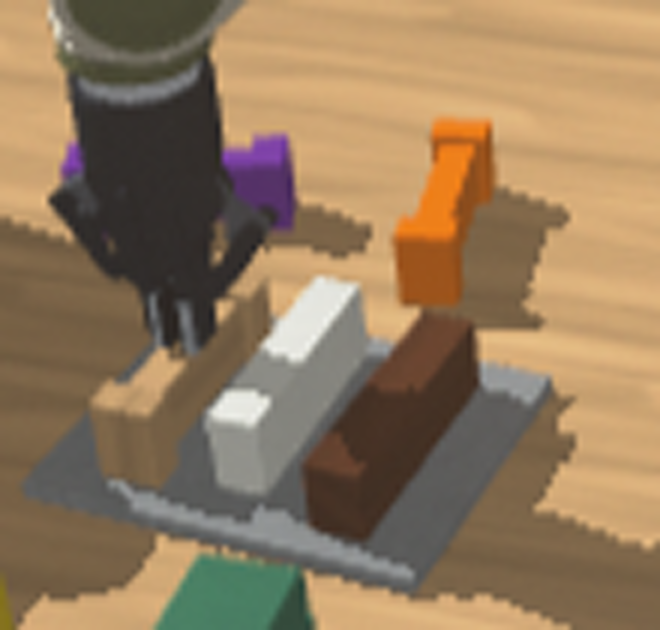

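Run:
```python
from h import *
for z in (12,29,48,57,62,80): 
    p=proj("scene",[448.3,-346.7,z]); print(z,p,(p-[150,130]+.5)*6)
p=proj("scene",[448.3,-346.7,29.]) 
print(tri((150+180/6-.5,130+345/6-.5),(321.9,200)))
im=capture("top");cv2.imwrite("pics/t3.png",im[:,:,::-1])
crop("pics/t3.png","pics/t3c.png",265,165,345,235,9)
```

```text
12 [182.42105456 197.74286177] [197.52632738 409.45717059]
29 [181.77693299 193.79046793] [193.66159797 385.74280756]
48 [181.04567642 189.30340506] [189.27405853 358.82043033]
57 [180.69502512 187.15177388] [187.17015071 345.91064325]
62 [180.49901643 185.9490451 ] [185.99409855 338.69427057]
80 [179.78617259 181.5749646 ] [181.71703552 312.44978759]
(array([ 449.35673444, -349.04084726,   57.85682211]), np.float64(2.586031288644009))
```

View pics/t3c.png

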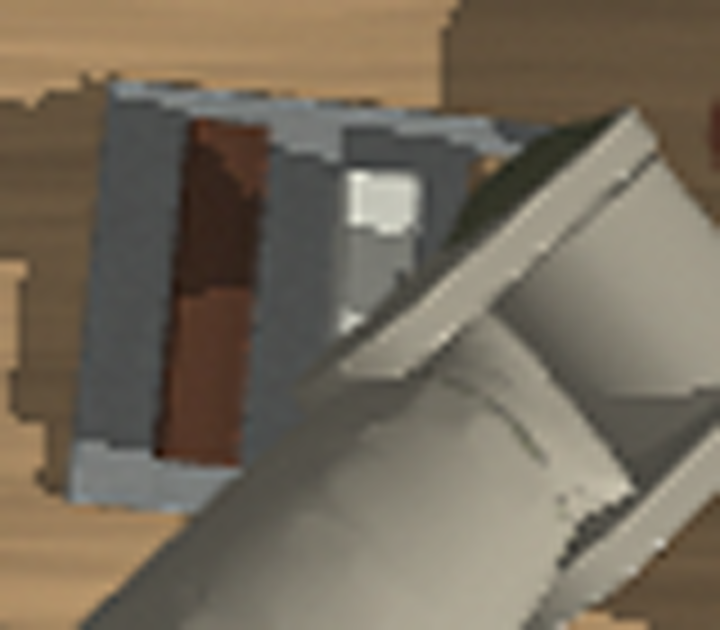

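Run:
```python
from h import *
for y in(-376,-321):
  for z in (33,45,57,70): 
    p=proj("scene",[450.2,y,z]); print(y,z,(p-[150,130]+.5)*6)
# earlier s1: TCP z119.6 at 440,-350
for y in(-377,-323):
  for z in (119,135,150): 
    p=proj("scene",[440.4,y,z]); print(y,z,(p-[150,130]+.5)*6)
```

```text
-376 33 [144.40621185 373.91433765]
-376 45 [141.39240591 356.94013055]
-376 57 [138.34691038 339.78744284]
-376 70 [135.01127969 321.00067045]
-321 33 [232.80810619 389.25084395]
-321 45 [230.23174305 372.19203384]
-321 57 [227.62802424 354.95209438]
-321 70 [224.77595052 336.06772862]
-377 119 [128.57062558 238.45273172]
-377 135 [124.29894286 214.060137  ]
-377 150 [120.23788121 190.87025203]
-323 119 [218.04738774 252.66987269]
-323 135 [214.38529337 228.13910462]
-323 150 [210.90328134 204.81462931]
```

Run:
```python
from h import *
# start: y jaw (.328,-.945), opening 85 -> tips +-45
p=np.array([172,-495.8,200.7]);j=np.array([.328,-.945,0])
for s in(1,-1):
  for dz in(0,13,25,40): print(s,dz,proj("scene",p+s*46*j+[0,0,dz]))
crop("pics/scene0_raw.png","pics/g0.png",130,50,210,120,8)
print(sense()["grip_width"])
```

```text
1 0 [159.40663082 109.38620815]
1 13 [158.84193204 106.1920301 ]
1 25 [158.31551072 103.21436574]
1 40 [157.65040582  99.45224765]
-1 0 [183.84503979 108.56043915]
-1 13 [183.40635668 105.3677892 ]
-1 25 [182.99741645 102.39160216]
-1 40 [182.48075257  98.63142341]
0.11285813837178568
```

View pics/g0.png

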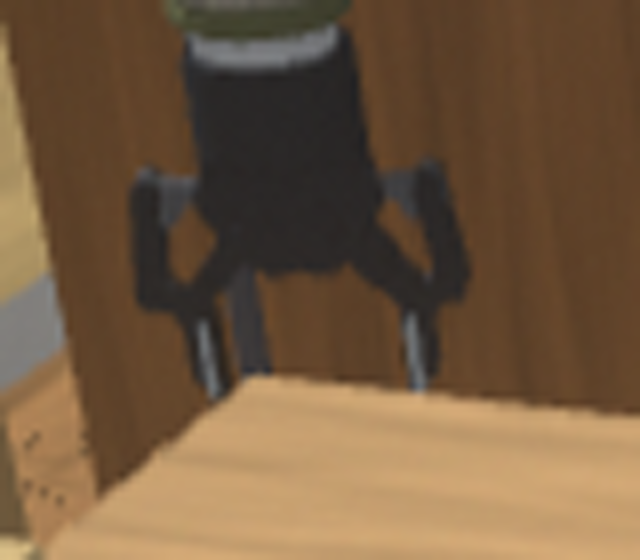

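Call:
jog_arm(
  increments=[
    {"x": 1,"y": 0,"z": 0,"rx": 0,"ry": 0,"rz": 0,"hand": 10},
    {"x": 0,"y": 0,"z": 0,"rx": 0,"ry": 0,"rz": 0,"hand": 10},
  ],
)

```text
time_s: 3.22
eef_pos: [448.2, -346.6, 28.0]
ee_rot: [0.016, -0.707, 0.016, 0.707]
force: [0.7, -0.6, -0.2]
grip_width: 0.116
```

Call:
jog_arm(
  increments=[
    {"x": 1,"y": 0,"z": 0,"rx": 0,"ry": 0,"rz": 0,"hand": 10},
    {"x": 0,"y": 0,"z": 0,"rx": 0,"ry": 0,"rz": 0,"hand": 10},
  ],
)

```text
time_s: 3.48
eef_pos: [448.4, -346.7, 27.3]
ee_rot: [-0.016, 0.707, -0.016, -0.707]
force: [-0.5, -0.1, 1.3]
grip_width: 0.119
```

Call:
jog_arm(
  increments=[
    {"x": 1,"y": 0,"z": 0,"rx": 0,"ry": 0,"rz": 0,"hand": 10},
    {"x": 0,"y": 0,"z": 0,"rx": 0,"ry": 0,"rz": 0,"hand": 10},
  ],
)

```text
time_s: 3.72
eef_pos: [448.4, -346.8, 27.2]
ee_rot: [-0.016, 0.707, -0.016, -0.707]
force: [-2.7, 3.0, 11.8]
grip_width: 0.116
```

Call:
jog_arm(
  increments=[
    {"x": 1,"y": 0,"z": 0,"rx": 0,"ry": 0,"rz": 0,"hand": 10},
    {"x": 0,"y": 0,"z": 0,"rx": 0,"ry": 0,"rz": 0,"hand": 10},
  ],
)

```text
time_s: 3.98
eef_pos: [448.4, -346.9, 27.1]
ee_rot: [-0.016, 0.707, -0.017, -0.707]
force: [-5.7, 4.6, 19.8]
grip_width: 0.114
```

Call:
jog_arm(
  increments=[
    {"x": -25,"y": 0,"z": 0,"rx": 0,"ry": 0,"rz": 0,"hand": 10},
    {"x": 0,"y": 0,"z": 0,"rx": 0,"ry": 0,"rz": 0,"hand": 50},
    {"x": 0,"y": 0,"z": 0,"rx": 0,"ry": 0,"rz": 0,"hand": 50},
    {"x": 0,"y": 0,"z": 0,"rx": 0,"ry": 0,"rz": 0,"hand": 50},
    {"x": 0,"y": 0,"z": 0,"rx": 0,"ry": 0,"rz": 0,"hand": 50},
  ],
)

```text
time_s: 4.6
eef_pos: [448.1, -346.5, 49.6]
ee_rot: [0.017, -0.707, 0.016, 0.707]
force: [-0.2, -0.2, -0.2]
grip_width: 0.582
```

Run:
```python
from h import *
plan([448.3,-347,1],down(-92.6))
im=capture("scene");cv2.imwrite("pics/s4.png",im[:,:,::-1])
crop("pics/s4.png","pics/s4c.png",150,130,260,235,6)
```

```text
t 4.6 p [ 448.1 -346.5   49.6] F [-0.2 -0.2 -0.2] gw 49.7 q [-0.86  0.56  1.55  0.    1.03  0.75]
 shift tool [48.6  0.6 -0.2] rot tool [-0.001  0.001  0.001]
```

View pics/s4c.png

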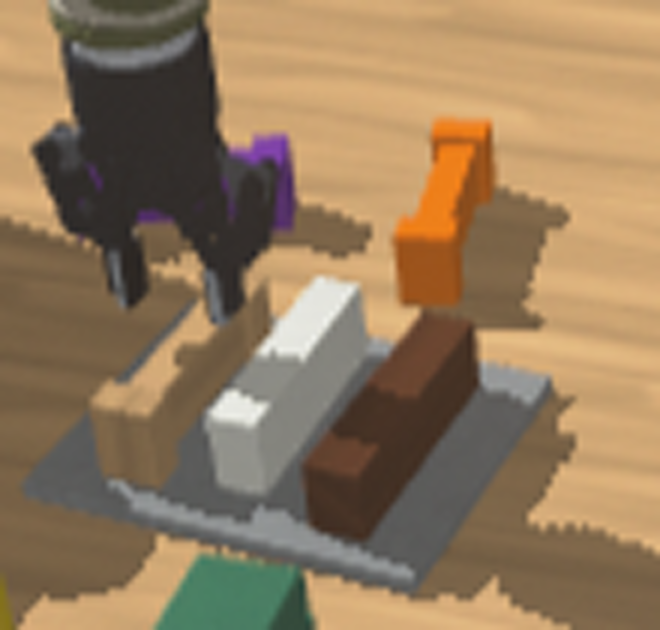

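Call:
jog_arm(
  increments=[
    {"x": 20,"y": 0.5,"z": 0,"rx": 0,"ry": 0,"rz": 0,"hand": 50},
    {"x": 18,"y": 0,"z": 0,"rx": 0,"ry": 0,"rz": 0,"hand": 50},
    {"x": 0,"y": 0,"z": 0,"rx": 0,"ry": 0,"rz": 0,"hand": 50},
  ],
)

```text
time_s: 5.03
eef_pos: [447.7, -346.5, 10.7]
ee_rot: [0.017, -0.706, 0.016, 0.708]
force: [0.2, -0.3, 0.1]
grip_width: 0.583
```

Call:
jog_arm(
  increments=[
    {"x": 10,"y": 0,"z": 0,"rx": 0,"ry": 0,"rz": 0,"hand": 50},
    {"x": 0,"y": 0,"z": 0,"rx": 0,"ry": 0,"rz": 0,"hand": 10},
    {"x": 0,"y": 0,"z": 0,"rx": 0,"ry": 0,"rz": 0,"hand": 10},
    {"x": 0,"y": 0,"z": 0,"rx": 0,"ry": 0,"rz": 0,"hand": 10},
    {"x": 0,"y": 0,"z": 0,"rx": 0,"ry": 0,"rz": 0,"hand": 10},
  ],
)

```text
time_s: 5.65
eef_pos: [448.4, -347.3, 2.4]
ee_rot: [-0.016, 0.707, -0.016, -0.707]
force: [-0.2, 0.1, 1.0]
grip_width: 0.248
```

Run:
```python
from h import *
plan([448.3,-347,150],down(-92.6))
```

```text
t 5.65 p [ 448.4 -347.3    2.4] F [-0.2  0.1  1. ] gw 21.2 q [-0.87  0.63  1.58  0.    0.93  0.75]
 shift tool [-1.476e+02 -2.000e-01  1.000e-01] rot tool [-0.001 -0.    -0.   ]
```

Call:
jog_arm(
  increments=[
    {"x": -20,"y": 0,"z": 0,"rx": 0,"ry": 0,"rz": 0,"hand": 10},
    {"x": -50,"y": 0,"z": 0,"rx": 0,"ry": 0,"rz": 0,"hand": 10},
    {"x": -50,"y": 0,"z": 0,"rx": 0,"ry": 0,"rz": 0,"hand": 10},
    {"x": 0,"y": -40,"z": 2,"rx": 0,"ry": 0,"rz": 0,"hand": 10},
    {"x": 0,"y": -50,"z": 2,"rx": 0,"ry": 0,"rz": 0,"hand": 10},
  ],
)

```text
time_s: 6.28
eef_pos: [448.3, -256.5, 122.4]
ee_rot: [-0.017, 0.707, -0.017, -0.707]
force: [0.6, 0.5, -0.3]
grip_width: 0.249
```

Call:
jog_arm(
  increments=[
    {"x": 0,"y": -50,"z": 2,"rx": 0,"ry": 0,"rz": 0,"hand": 10},
    {"x": 0,"y": -50,"z": 2,"rx": 0,"ry": 0,"rz": 0,"hand": 10},
    {"x": 0,"y": -50,"z": 2,"rx": 0,"ry": 0,"rz": 0,"hand": 10},
    {"x": 0,"y": -50,"z": 2,"rx": 0,"ry": 0,"rz": 0,"hand": 10},
    {"x": 0,"y": 0,"z": 0,"rx": -0.16,"ry": 0,"rz": 0,"hand": 10},
  ],
)

```text
time_s: 6.9
eef_pos: [449.3, -54.1, 122.2]
ee_rot: [-0.043, -0.706, -0.043, 0.706]
force: [-0.2, -1.3, -0.6]
grip_width: 0.248
```

Call:
jog_arm(
  increments=[
    {"x": 0,"y": 0,"z": 0,"rx": -0.18,"ry": 0,"rz": 0,"hand": 10},
    {"x": 0,"y": 0,"z": 0,"rx": -0.18,"ry": 0,"rz": 0,"hand": 10},
    {"x": 0,"y": 0,"z": 0,"rx": -0.18,"ry": 0,"rz": 0,"hand": 10},
    {"x": 0,"y": 0,"z": 0,"rx": -0.18,"ry": 0,"rz": 0,"hand": 10},
    {"x": 0,"y": 0,"z": 0,"rx": -0.18,"ry": 0,"rz": 0,"hand": 10},
  ],
)

```text
time_s: 7.52
eef_pos: [449.6, -56.9, 122.1]
ee_rot: [0.345, 0.617, 0.345, -0.617]
force: [-0.4, -1.3, -0.3]
grip_width: 0.253
```

Call:
jog_arm(
  increments=[
    {"x": 0,"y": 0,"z": 0,"rx": -0.18,"ry": 0,"rz": 0,"hand": 10},
    {"x": 0,"y": 0,"z": 0,"rx": -0.18,"ry": 0,"rz": 0,"hand": 10},
    {"x": 0,"y": 0,"z": 0,"rx": -0.18,"ry": 0,"rz": 0,"hand": 10},
    {"x": 0,"y": 0,"z": 0,"rx": -0.06,"ry": 0,"rz": 0,"hand": 10},
    {"x": 0,"y": 0,"z": 0,"rx": 0,"ry": 0,"rz": 0,"hand": 10},
  ],
)

```text
time_s: 8.15
eef_pos: [449.6, -56.9, 122.1]
ee_rot: [0.51, 0.489, 0.51, -0.489]
force: [0.5, -0.3, -0.6]
grip_width: 0.25
```

Run:
```python
from h import *
plan(feed(0,-25,120),down(2.5))
for n in("scene","top"): cv2.imwrite(f"pics/{n}5.png",cv2.resize(capture(n)[:,:,::-1],(768,576)))
```

```text
t 8.15 p [449.6 -56.9 122.1] F [ 0.5 -0.3 -0.6] gw 21.3 q [-0.39  0.24  1.82 -0.    1.09 -0.43]
 shift tool [  2.1 240.9   4.3] rot tool [-0.001 -0.     0.   ]
```

View pics/scene5.png

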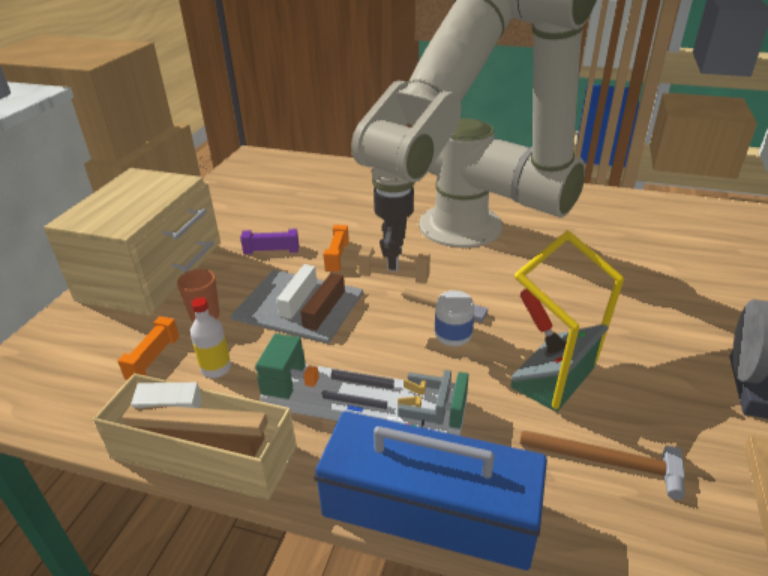

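Call:
jog_arm(
  increments=[
    {"x": 0,"y": 50,"z": 1,"rx": 0,"ry": 0,"rz": 0,"hand": 10},
    {"x": 0,"y": 60,"z": 1,"rx": 0,"ry": 0,"rz": 0,"hand": 10},
    {"x": 0,"y": 60,"z": 1,"rx": 0,"ry": 0,"rz": 0,"hand": 10},
    {"x": 0,"y": 50,"z": 1,"rx": 0,"ry": 0,"rz": 0,"hand": 10},
    {"x": 0,"y": 21,"z": 0,"rx": 0,"ry": 0,"rz": 0,"hand": 10},
  ],
)

```text
time_s: 8.88
eef_pos: [692.2, -50.3, 120.9]
ee_rot: [0.51, 0.489, 0.511, -0.489]
force: [-0.4, -0.9, -0.6]
grip_width: 0.251
```

Call:
jog_arm(
  increments=[
    {"x": 45,"y": 0,"z": 0,"rx": 0,"ry": 0,"rz": 0,"hand": 10},
    {"x": 0,"y": 0,"z": 0,"rx": 0,"ry": 0,"rz": 0,"hand": 10},
  ],
)

```text
time_s: 9.12
eef_pos: [688.6, -50.0, 73.3]
ee_rot: [0.508, 0.488, 0.513, -0.491]
force: [0.4, -0.0, -0.6]
grip_width: 0.246
```

Run:
```python
from h import *
plan(feed(0,-25,20.5),down(2.5))
for n in("scene","top"): cv2.imwrite(f"pics/{n}6r.png",capture(n)[:,:,::-1])
crop("pics/scene6r.png","pics/s6c.png",160,195,320,295,5)
crop("pics/top6r.png","pics/t6c.png",190,110,310,160,6)
```

```text
t 9.12 p [688.6 -50.   73.3] F [ 0.4 -0.  -0.6] gw 21.0 q [-0.24  0.79  1.07 -0.    1.29 -0.28]
 shift tool [52.8  2.3  1.2] rot tool [-0.001 -0.002  0.008]
```

View pics/s6c.png

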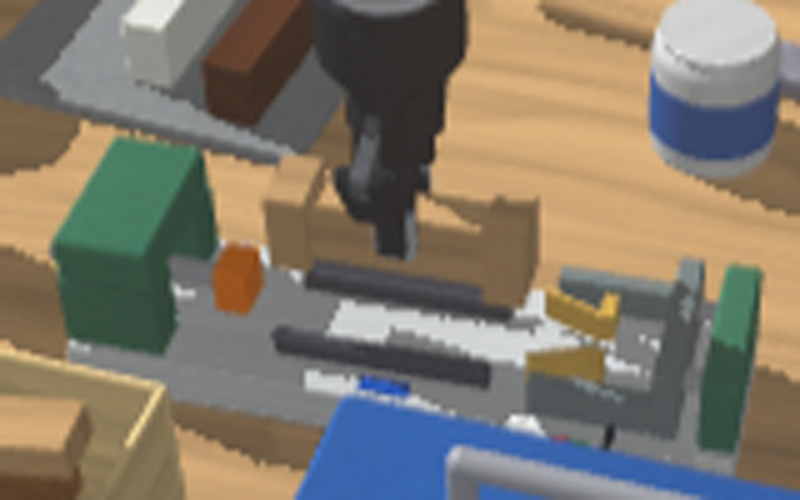

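View pics/t6c.png

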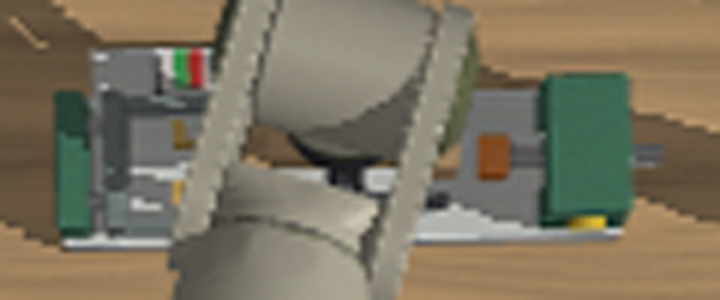

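Run:
```python
from h import *
s,p,R=st()
o=p+np.array([0,0,9.6]); ex=R[:,1];ey=np.cross([0,0,1],ex)
for nm,x,y,z in(("front-right low",18,70,0),("fr top",18,70,50),("fl low",18,-70,0),("fl top",18,-70,50),("waist corner",18,48,0),("wl",18,-48,50)):
    print(nm,(proj("scene",o+ex*x+ey*y+[0,0,z])-[160,195]+.5)*5)
```

```text
front-right low [524.26885724 304.39019411]
fr top [523.49852124 234.44897845]
fl low [269.94357711 261.0867571 ]
fl top [261.9485188  191.84796132]
waist corner [483.37573311 297.42740683]
wl [302.08604476 198.3855236 ]
```

Call:
jog_arm(
  increments=[
    {"x": 0,"y": 2,"z": 1,"rx": 0,"ry": 0,"rz": 0.006,"hand": 10},
    {"x": 15,"y": 0,"z": 0,"rx": 0,"ry": 0,"rz": 0,"hand": 10},
    {"x": 10,"y": 0,"z": 0,"rx": 0,"ry": 0,"rz": 0,"hand": 10},
    {"x": 0,"y": 0,"z": 0,"rx": 0,"ry": 0,"rz": 0,"hand": 10},
  ],
)

```text
time_s: 9.72
eef_pos: [692.1, -51.3, 50.7]
ee_rot: [0.511, 0.49, 0.51, -0.488]
force: [-0.3, 0.5, -0.6]
grip_width: 0.248
```

Run:
```python
from h import *
plan(feed(0,-25,20.5),down(2.5))
```

```text
t 9.72 p [692.1 -51.3  50.7] F [-0.3  0.5 -0.6] gw 21.1 q [-0.24  0.82  1.08  0.    1.24 -0.29]
 shift tool [30.2 -1.7 -0.4] rot tool [-0.001 -0.001 -0.004]
```

Call:
jog_arm(
  increments=[
    {"x": 8,"y": -1.2,"z": 0,"rx": 0,"ry": 0,"rz": -0.004,"hand": 10},
    {"x": 8,"y": 0,"z": 0,"rx": 0,"ry": 0,"rz": 0,"hand": 10},
    {"x": 4,"y": 0,"z": 0,"rx": 0,"ry": 0,"rz": 0,"hand": 10},
    {"x": 0,"y": 0,"z": 0,"rx": 0,"ry": 0,"rz": 0,"hand": 10},
  ],
)

```text
time_s: 10.22
eef_pos: [691.6, -51.5, 31.7]
ee_rot: [0.511, 0.49, 0.51, -0.489]
force: [-0.3, 0.5, -0.6]
grip_width: 0.251
```

Run:
```python
from h import *
plan(feed(0,-25,20.5),down(2.5))
```

```text
t 10.22 p [691.6 -51.5  31.7] F [-0.3  0.5 -0.6] gw 21.5 q [-0.24  0.84  1.1   0.    1.2  -0.29]
 shift tool [11.2 -1.1 -0.5] rot tool [-0.001 -0.    -0.001]
```

Call:
jog_arm(
  increments=[
    {"x": 5,"y": -0.5,"z": 0,"rx": 0,"ry": 0,"rz": 0,"hand": 10},
    {"x": 4,"y": 0,"z": 0,"rx": 0,"ry": 0,"rz": 0,"hand": 10},
    {"x": 0,"y": 0,"z": 0,"rx": 0,"ry": 0,"rz": 0,"hand": 10},
  ],
)

```text
time_s: 10.6
eef_pos: [691.0, -51.5, 22.7]
ee_rot: [0.511, 0.49, 0.51, -0.489]
force: [0.7, -0.5, -1.4]
grip_width: 0.248
```

Call:
jog_arm(
  increments=[
    {"x": 1.5,"y": 0,"z": 0,"rx": 0,"ry": 0,"rz": 0,"hand": 10},
    {"x": 0,"y": 0,"z": 0,"rx": 0,"ry": 0,"rz": 0,"hand": 10},
  ],
)

```text
time_s: 10.85
eef_pos: [691.2, -51.5, 21.6]
ee_rot: [0.511, 0.49, 0.51, -0.489]
force: [1.0, 0.4, -0.8]
grip_width: 0.246
```

Run:
```python
from h import *
plan(feed(0,-25,20.5),down(2.5))
cv2.imwrite("pics/s7.png",capture("scene")[:,:,::-1])
crop("pics/s7.png","pics/s7c.png",160,195,320,295,5)
```

```text
t 10.85 p [691.2 -51.5  21.6] F [ 1.   0.4 -0.8] gw 21.0 q [-0.24  0.85  1.11  0.    1.18 -0.29]
 shift tool [ 1.1 -0.7 -0.6] rot tool [-0.001 -0.    -0.002]
```

View pics/s7c.png

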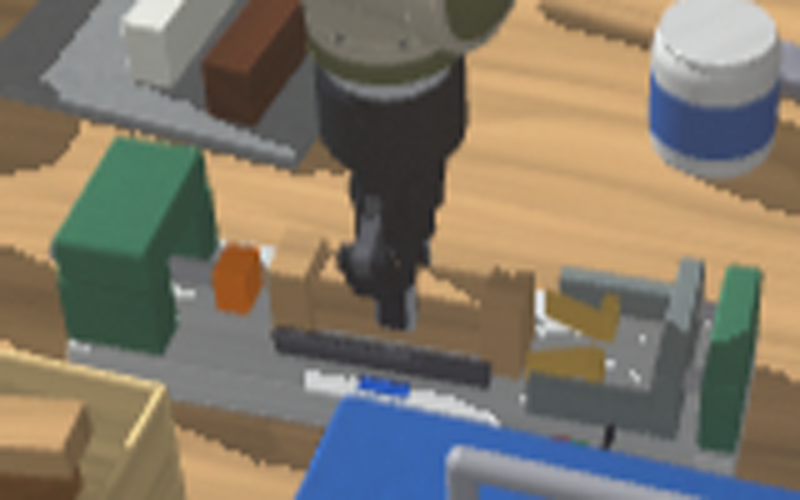

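Call:
jog_arm(
  increments=[
    {"x": 1,"y": 0,"z": 0,"rx": 0,"ry": 0,"rz": 0,"hand": 10},
    {"x": 0,"y": 0,"z": 0,"rx": 0,"ry": 0,"rz": 0,"hand": 10},
  ],
)

```text
time_s: 11.15
eef_pos: [691.2, -51.5, 20.5]
ee_rot: [0.511, 0.49, 0.51, -0.489]
force: [-0.0, -0.0, -1.2]
grip_width: 0.249
```

Call:
jog_arm(
  increments=[
    {"x": 0,"y": 0,"z": 0,"rx": 0,"ry": 0,"rz": 0,"hand": 40},
    {"x": 0,"y": 0,"z": 0,"rx": 0,"ry": 0,"rz": 0,"hand": 40},
    {"x": -10,"y": 0,"z": 0,"rx": 0,"ry": 0,"rz": 0,"hand": 40},
    {"x": -40,"y": 0,"z": 0,"rx": 0,"ry": 0,"rz": 0,"hand": 40},
    {"x": -50,"y": 0,"z": 0,"rx": 0,"ry": 0,"rz": 0,"hand": 40},
  ],
)

```text
time_s: 11.78
eef_pos: [690.6, -51.5, 121.8]
ee_rot: [0.511, 0.489, 0.511, -0.489]
force: [0.4, -0.7, 1.0]
grip_width: 0.469
```

Run:
```python
from h import *
plan(feed(0,-25,150),down(2.5))
cv2.imwrite("pics/s8.png",capture("scene")[:,:,::-1])
crop("pics/s8.png","pics/s8c.png",160,195,320,295,5)
for d in(78,160,200):
  P,R1,R2=stick(0,d);print(d,P.round(1));plan(P,R1);plan(P,R2)
```

```text
t 11.78 p [690.6 -51.5 121.8] F [ 0.4 -0.7  1. ] gw 40.1 q [-0.24  0.75  1.01  0.    1.38 -0.29]
 shift tool [-28.2  -0.1  -0.5] rot tool [-0.001 -0.    -0.001]
78 [507.  237.8 134.8]
t 11.82 p [693.6 -52.1 130.6] F [ 0.8 -0.   6.9] gw 40.2 q [-0.24  0.74  1.    0.    1.38 -0.29]
 shift tool [  -7.3 -173.8 -297.6] rot tool [0.451 0.685 0.15 ]
t 11.82 p [693.6 -52.1 130.6] F [ 0.8 -0.   6.9] gw 40.2 q [-0.24  0.74  1.    0.    1.38 -0.29]
 shift tool [  -7.3 -173.8 -297.6] rot tool [-2.53  -0.201  0.921]
160 [485.4 189.7 197.6]
t 11.82 p [693.6 -52.1 130.6] F [ 0.8 -0.   6.9] gw 40.2 q [-0.24  0.74  1.    0.    1.38 -0.29]
 shift tool [ -70.3 -196.6 -250.3] rot tool [0.451 0.685 0.15 ]
t 11.82 p [693.6 -52.1 130.6] F [ 0.8 -0.   6.9] gw 40.2 q [-0.24  0.74  1.    0.    1.38 -0.29]
 shift tool [ -70.3 -196.6 -250.3] rot tool [-2.53  -0.201  0.921]
200 [474.9 166.2 228.2]
t 11.82 p [693.6 -52.1 130.6] F [ 0.8 -0.   6.9] gw 40.2 q [-0.24  0.74  1.    0.    1.38 -0.29]
 shift tool [-101.  -207.8 -227.2] rot tool [0.451 0.685 0.15 ]
t 11.82 p [693.6 -52.1 130.6] F [ 0.8 -0.   6.9] gw 40.2 q [-0.24  0.74  1.    0.    1.38 -0.29]
 shift tool [-101.  -207.8 -227.2] rot tool [-2.53  -0.201  0.921]
```

View pics/s8c.png

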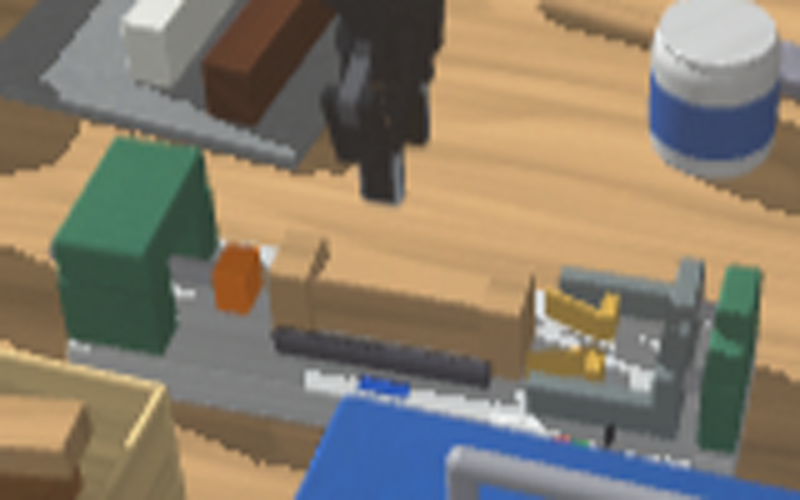

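Call:
jog_arm(
  increments=[
    {"x": -25,"y": -41,"z": -24,"rx": 0,"ry": 0,"rz": 0,"hand": 60},
    {"x": -25,"y": -41,"z": -24,"rx": 0,"ry": 0,"rz": 0,"hand": 60},
    {"x": -25,"y": -41,"z": -24,"rx": 0,"ry": 0,"rz": 0,"hand": 60},
    {"x": -15,"y": -41,"z": -24,"rx": 0,"ry": 0,"rz": 0,"hand": 60},
    {"x": -10,"y": -41,"z": -24,"rx": 0,"ry": 0,"rz": 0,"hand": 60},
  ],
)

```text
time_s: 12.45
eef_pos: [479.7, 60.2, 221.6]
ee_rot: [0.512, 0.49, 0.509, -0.488]
force: [0.7, 0.5, -0.2]
grip_width: 0.703
```

Call:
jog_arm(
  increments=[
    {"x": 0,"y": 0,"z": 0,"rx": 0.09,"ry": 0.137,"rz": 0.03,"hand": 60},
    {"x": 0,"y": 0,"z": 0,"rx": 0.09,"ry": 0.137,"rz": 0.03,"hand": 60},
    {"x": 0,"y": 0,"z": 0,"rx": 0.09,"ry": 0.137,"rz": 0.03,"hand": 60},
    {"x": 0,"y": 0,"z": 0,"rx": 0.09,"ry": 0.137,"rz": 0.03,"hand": 60},
    {"x": 0,"y": 0,"z": 0,"rx": 0.09,"ry": 0.137,"rz": 0.03,"hand": 60},
  ],
)

```text
time_s: 13.08
eef_pos: [481.2, 59.1, 221.2]
ee_rot: [0.225, 0.761, 0.493, -0.357]
force: [0.6, 1.2, -0.5]
grip_width: 0.7
```

Run:
```python
from h import *
P,R1,R2=stick(0,170);print(P);plan(P,R1)
for n in("scene","top"): cv2.imwrite(f"pics/{n}9.png",cv2.resize(capture(n)[:,:,::-1],(768,576)))
```

```text
[482.806114   183.82908343 205.22755533]
t 13.07 p [481.2  59.1 221.2] F [ 0.6  1.2 -0.5] gw 59.8 q [-0.54  0.13  1.86  0.72  1.33 -0.35]
 shift tool [ 86.2 -49.9 -76.8] rot tool [-0.008 -0.002  0.005]
```

View pics/scene9.png

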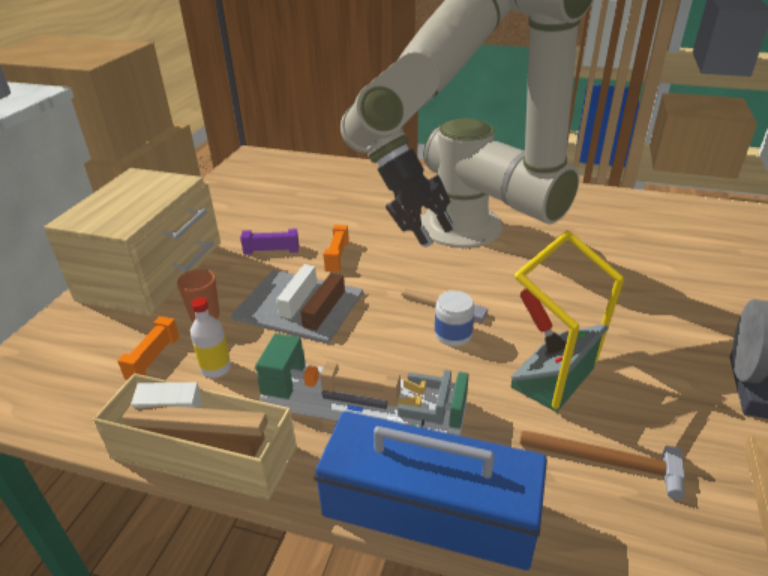

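```bash
python3 - <<'E'
from h import *
s,p,R=st();x,y=R[:,0],R[:,1]
for k in(0,20,30,40): print("tool",k,[((proj("scene",p-k*x+sg*31*y)+.5)*1.5).round(1) for sg in(1,-1)])
for k in(30,40): print("worldz",k,[((proj("scene",p+[0,0,k]+sg*31*y)+.5)*1.5).round(1) for sg in(1,-1)])
E
python3 -c "
import sys;sys.path.insert(0,'.')"
python3 -c "
from h import *
crop('pics/scene9.png','pics/s9c.png',340,100,500,270,4)"
```

```text
tool 0 [array([439.2, 261.8]), array([458.7, 247.4])]
tool 20 [array([433.8, 252.5]), array([453.6, 238.4])]
tool 30 [array([431.2, 247.8]), array([451. , 233.9])]
tool 40 [array([428.5, 243.1]), array([448.5, 229.3])]
worldz 30 [array([439.7, 248.1]), array([459.6, 234. ])]
worldz 40 [array([439.9, 243.5]), array([459.9, 229.5])]
```

View pics/s9c.png

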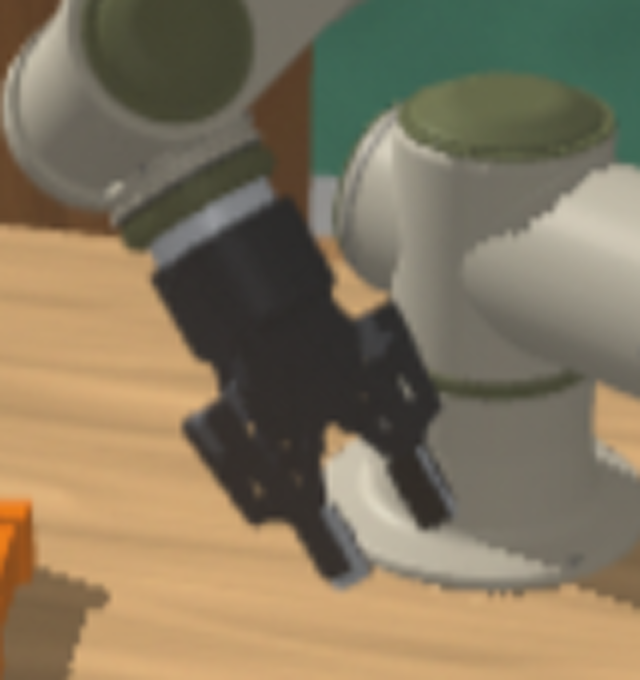

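Call:
jog_arm(
  increments=[
    {"x": 0,"y": -25,"z": -38,"rx": -0.008,"ry": 0,"rz": 0.005,"hand": 60},
    {"x": 0,"y": -25,"z": -39,"rx": 0,"ry": 0,"rz": 0,"hand": 60},
    {"x": 40,"y": 0,"z": 0,"rx": 0,"ry": 0,"rz": 0,"hand": 60},
    {"x": 40,"y": 0,"z": 0,"rx": 0,"ry": 0,"rz": 0,"hand": 60},
    {"x": 0,"y": 0,"z": 0,"rx": 0,"ry": 0,"rz": 0,"hand": 60},
  ],
)

```text
time_s: 13.8
eef_pos: [479.5, 182.4, 207.7]
ee_rot: [0.231, 0.758, 0.495, -0.356]
force: [-0.5, 0.4, 0.3]
grip_width: 0.701
```

Run:
```python
from h import *
P,R1,R2=stick(0,50);print(P);plan(P,R1)
for n in("scene","top"): cv2.imwrite(f"pics/{n}10.png",capture(n)[:,:,::-1])
crop("pics/scene10.png","pics/s10c.png",290,110,430,260,4)
crop("pics/top10.png","pics/t10c.png",110,125,230,225,6)
```

```text
[514.42532765 254.18502454 113.30222216]
t 13.8 p [479.5 182.4 207.7] F [-0.5  0.4  0.3] gw 59.9 q [-0.25  0.11  1.91  0.77  1.13 -0.19]
 shift tool [123.6   3.3  -1. ] rot tool [0.005 0.005 0.007]
```

View pics/s10c.png

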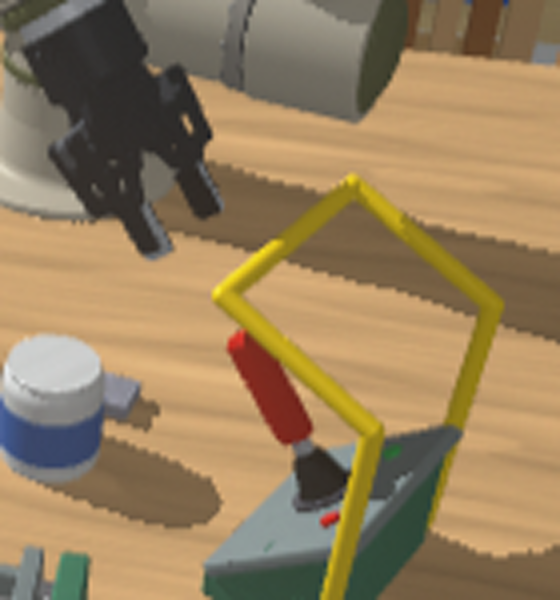

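View pics/t10c.png

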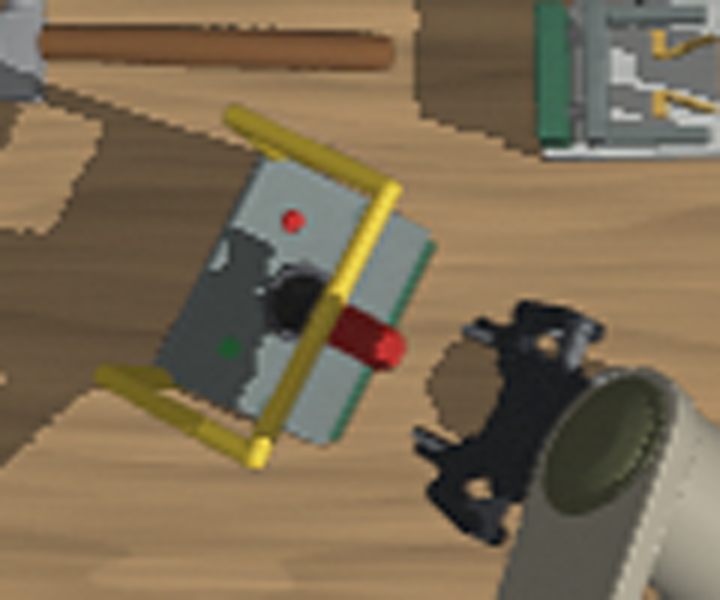

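Call:
jog_arm(
  increments=[
    {"x": 20,"y": 3,"z": -1,"rx": 0.005,"ry": 0.005,"rz": 0.007,"hand": 60},
    {"x": 30,"y": 0,"z": 0,"rx": 0,"ry": 0,"rz": 0,"hand": 60},
    {"x": 0,"y": 0,"z": 0,"rx": 0,"ry": 0,"rz": 0,"hand": 60},
  ],
)

```text
time_s: 14.28
eef_pos: [496.6, 209.5, 171.0]
ee_rot: [0.229, 0.762, 0.491, -0.354]
force: [-0.4, -0.5, 0.5]
grip_width: 0.705
```

Run:
```python
from h import *
P,R1,R2=stick(0,50);print(P);plan(P,R1)
for n in("scene","top"): cv2.imwrite(f"pics/{n}11.png",capture(n)[:,:,::-1])
crop("pics/scene11.png","pics/s11c.png",290,110,430,260,4)
crop("pics/top11.png","pics/t11c.png",110,125,230,225,6)
```

```text
[514.42532765 254.18502454 113.30222216]
t 14.28 p [496.6 209.5 171. ] F [-0.4 -0.5  0.5] gw 60.2 q [-0.18  0.2   1.92  0.83  1.01 -0.21]
 shift tool [75.1 -2.2  0.5] rot tool [-0.002 -0.002 -0.003]
```

View pics/s11c.png

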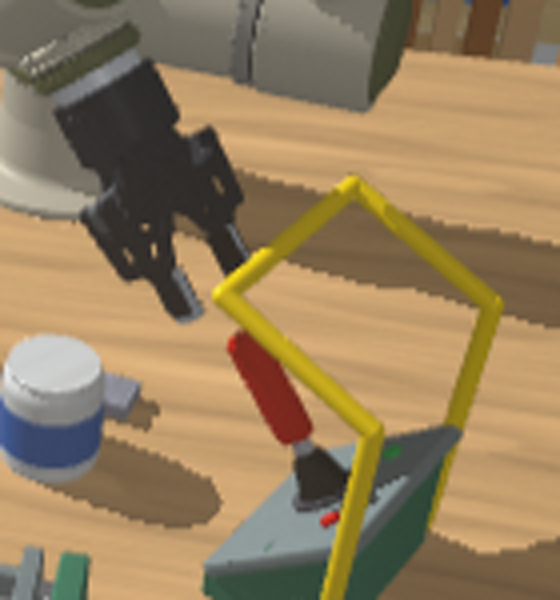

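View pics/t11c.png

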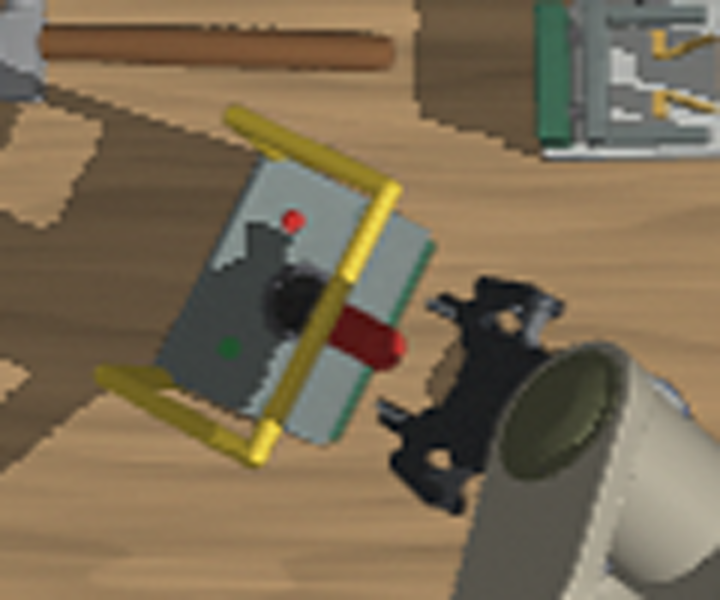

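Call:
jog_arm(
  increments=[
    {"x": 25,"y": -1,"z": 0,"rx": 0,"ry": 0,"rz": 0,"hand": 60},
    {"x": 25,"y": 0,"z": 0,"rx": 0,"ry": 0,"rz": 0,"hand": 60},
    {"x": 0,"y": 0,"z": 0,"rx": 0,"ry": 0,"rz": 0,"hand": 60},
  ],
)

```text
time_s: 14.75
eef_pos: [509.1, 239.1, 133.0]
ee_rot: [0.228, 0.762, 0.491, -0.354]
force: [0.0, 0.1, 0.9]
grip_width: 0.704
```

Run:
```python
from h import *
P,R1,R2=stick(0,50);print(P);plan(P,R1)
for n in("scene","top"): cv2.imwrite(f"pics/{n}12.png",capture(n)[:,:,::-1])
crop("pics/scene12.png","pics/s12c.png",310,130,410,240,6)
crop("pics/top12.png","pics/t12c.png",130,145,210,205,9)
```

```text
[514.42532765 254.18502454 113.30222216]
t 14.75 p [509.1 239.1 133. ] F [0.  0.1 0.9] gw 60.1 q [-0.1   0.3   1.92  0.9   0.9  -0.25]
 shift tool [25.3 -1.4  0.5] rot tool [-0.003 -0.003 -0.003]
```

View pics/s12c.png

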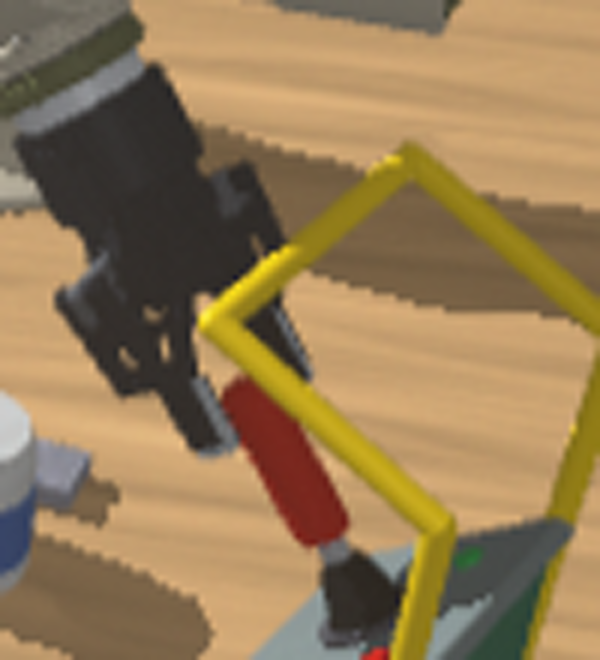

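View pics/t12c.png

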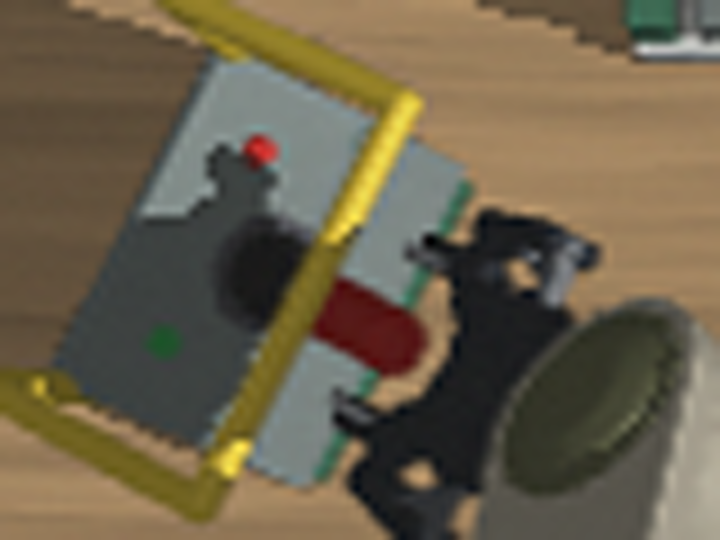

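Call:
jog_arm(
  increments=[
    {"x": 13,"y": -1,"z": 0,"rx": 0,"ry": 0,"rz": 0,"hand": 60},
    {"x": 12,"y": 0,"z": 0,"rx": 0,"ry": 0,"rz": 0,"hand": 45},
    {"x": 0,"y": 0,"z": 0,"rx": 0,"ry": 0,"rz": 0,"hand": 36},
    {"x": 0,"y": 0,"z": 0,"rx": 0,"ry": 0,"rz": 0,"hand": 36},
    {"x": 0,"y": 0,"z": 0,"rx": 0,"ry": 0,"rz": 0,"hand": 36},
  ],
  force=40,
)

```text
time_s: 15.48
eef_pos: [515.0, 254.2, 113.7]
ee_rot: [0.228, 0.763, 0.491, -0.354]
force: [0.8, -0.8, 0.5]
grip_width: 0.417
```

Run:
```python
from h import *
s,p,R=st();print(s["force"],s["wrist_torque"])
P,R1,R2=stick(0,50);plan(P,R1)
for n in("scene","top"): cv2.imwrite(f"pics/{n}13.png",capture(n)[:,:,::-1])
crop("pics/scene13.png","pics/s13c.png",310,130,410,240,6)
crop("pics/top13.png","pics/t13c.png",130,145,210,205,9)
crop("pics/scene13.png","pics/f13c.png",160,215,320,295,5)
```

```text
[ 0.78160552 -0.7678772   0.46212379] [-0.25890694  0.08400448  0.02286179]
t 15.47 p [515.  254.2 113.7] F [ 0.8 -0.8  0.5] gw 35.6 q [-0.07  0.35  1.91  0.93  0.85 -0.27]
 shift tool [ 0.2 -0.5  0.5] rot tool [-0.003 -0.003 -0.004]
```

View pics/s13c.png

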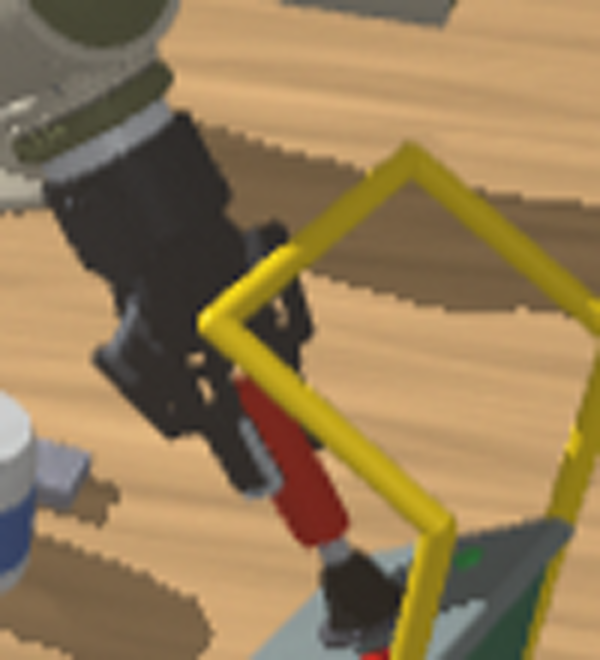

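View pics/t13c.png

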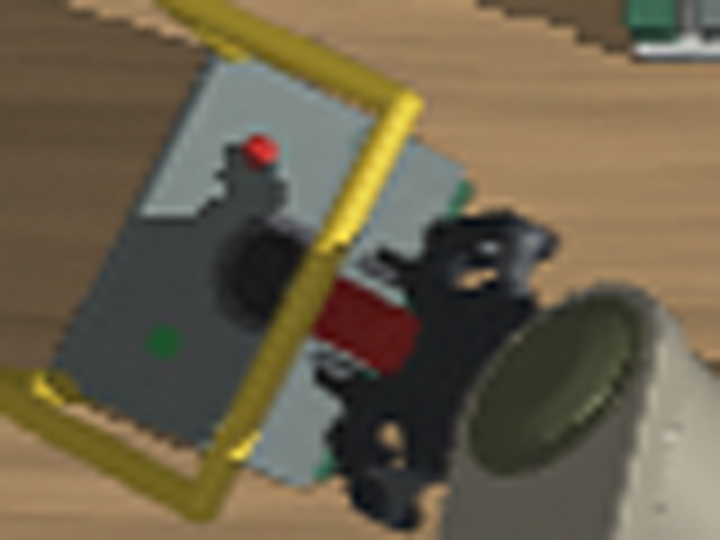

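Call:
jog_arm(
  increments=[
    {"x": 0,"y": -2.5,"z": 0,"rx": 0,"ry": 0,"rz": 0.05,"hand": 36},
    {"x": 0,"y": -2.5,"z": 0,"rx": 0,"ry": 0,"rz": 0.05,"hand": 36},
    {"x": 0,"y": -2.5,"z": 0,"rx": 0,"ry": 0,"rz": 0.05,"hand": 36},
    {"x": 0,"y": -2.5,"z": 0,"rx": 0,"ry": 0,"rz": 0.05,"hand": 36},
  ],
)

```text
time_s: 16.08
eef_pos: [506.5, 258.4, 113.2]
ee_rot: [0.263, 0.809, 0.411, -0.329]
force: [2.4, 0.6, -0.2]
grip_width: 0.422
```

Run:
```python
from h import *
s,p,R=st();print(s["force"],"along yc",s["force"]@YC,s["wrist_torque"])
P,R1,R2=stick(0.2,50);plan(P,R1)
for n in("scene","top"): cv2.imwrite(f"pics/{n}14.png",capture(n)[:,:,::-1])
crop("pics/scene14.png","pics/f14c.png",160,130,410,295,3)
```

```text
[ 2.35926101  0.60507577 -0.19827627] along yc -1.903894931655378 [-0.23216971  0.01085985 -0.1749395 ]
t 16.07 p [506.5 258.4 113.2] F [ 2.4  0.6 -0.2] gw 36.1 q [ 0.01  0.26  2.05  1.1   0.58 -0.38]
 shift tool [ 0.4 -1.   0.4] rot tool [-0.004 -0.002 -0.007]
```

View pics/f14c.png

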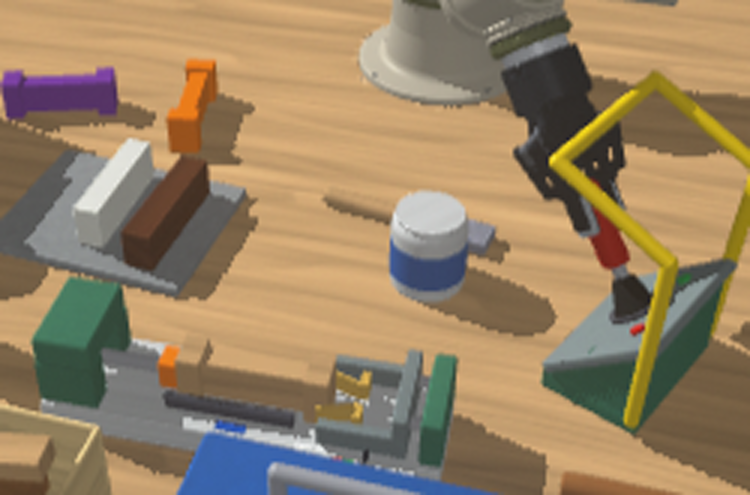

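Call:
jog_arm(
  increments=[
    {"x": 0.3,"y": -3.7,"z": 0,"rx": 0,"ry": 0,"rz": 0.025,"hand": 36},
    {"x": 0.3,"y": -3.7,"z": 0,"rx": 0,"ry": 0,"rz": 0.025,"hand": 36},
    {"x": 0.3,"y": -3.7,"z": 0,"rx": 0,"ry": 0,"rz": 0.025,"hand": 36},
    {"x": 0.3,"y": -3.7,"z": 0,"rx": 0,"ry": 0,"rz": 0.025,"hand": 36},
  ],
)

```text
time_s: 16.68
eef_pos: [496.9, 266.2, 110.9]
ee_rot: [0.279, 0.829, 0.369, -0.315]
force: [4.3, -6.7, 6.4]
grip_width: 0.421
```

Run:
```python
from h import *
s,p,R=st();print(s["force"],"along yc",s["force"]@YC,s["wrist_torque"])
x=R[:,0];pad=p-50*x-PIV
print("pad tilt",np.arctan2(pad@YC,np.linalg.norm(pad-(pad@YC)*YC)),"d",np.linalg.norm(pad),s["joints"].round(2))
for n in("scene",): cv2.imwrite(f"pics/{n}15.png",capture(n)[:,:,::-1])
crop("pics/scene15.png","pics/f15c.png",160,130,410,295,3)
```

```text
[ 4.29264834 -6.71297596  6.3789048 ] along yc -6.667214369296464 [-0.74797135 -0.86997444 -0.9451889 ]
pad tilt 0.36954337218522565 d 100.14508793482764 [ 0.07  0.24  2.12  1.29  0.43 -0.51]
```

View pics/f15c.png

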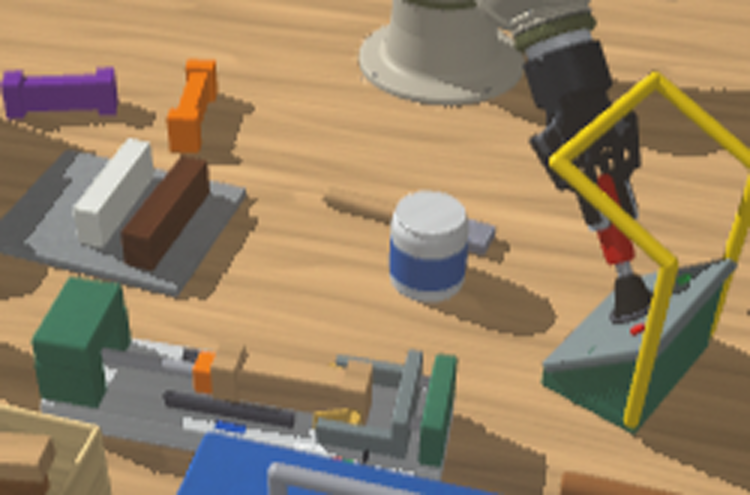

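Call:
jog_arm(
  increments=[
    {"x": 0.5,"y": -3.7,"z": 0,"rx": 0,"ry": 0,"rz": 0.025,"hand": 36},
    {"x": 0.5,"y": -3.7,"z": 0,"rx": 0,"ry": 0,"rz": 0.025,"hand": 36},
    {"x": 0,"y": -2,"z": 0,"rx": 0,"ry": 0,"rz": 0.02,"hand": 36},
  ],
)

```text
time_s: 17.1
eef_pos: [490.4, 272.0, 108.2]
ee_rot: [0.29, 0.841, 0.339, -0.305]
force: [11.5, -10.3, 5.1]
grip_width: 0.423
```

Run:
```python
from h import *
s,p,R=st();print(s["force"],"along yc",s["force"]@YC,s["wrist_torque"])
x=R[:,0];pad=p-50*x-PIV
print("pad tilt",np.arctan2(pad@YC,np.linalg.norm(pad-(pad@YC)*YC)),"d",np.linalg.norm(pad),s["joints"].round(2))
for n in("scene",): cv2.imwrite(f"pics/{n}16.png",capture(n)[:,:,::-1])
crop("pics/scene16.png","pics/f16c.png",160,130,410,295,3)
```

```text
[ 11.50008363 -10.29534675   5.1104651 ] along yc -14.709757394103054 [-1.12829605 -1.55887061 -1.80425287]
pad tilt 0.4954989738336636 d 100.4915535297296 [ 0.13  0.23  2.16  1.5   0.32 -0.68]
```

View pics/f16c.png

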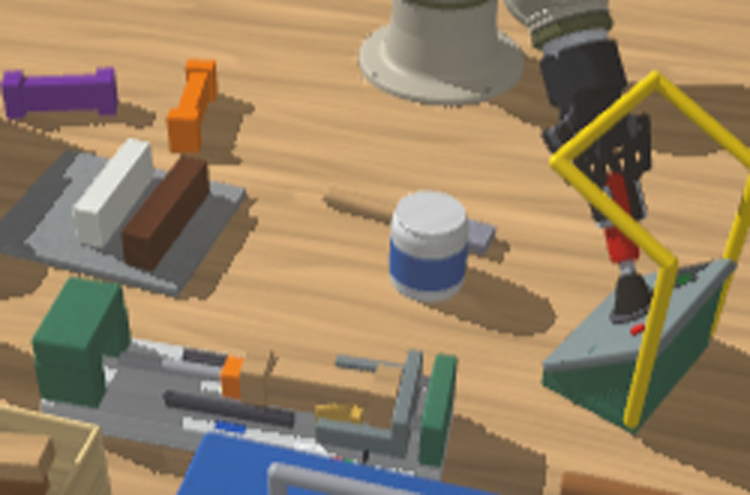

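Call:
jog_arm(
  increments=[
    {"x": 0,"y": -2,"z": 0,"rx": 0,"ry": 0,"rz": 0,"hand": 36},
    {"x": 0,"y": 0,"z": 0,"rx": 0,"ry": 0,"rz": 0,"hand": 36},
    {"x": 0,"y": 0,"z": 0,"rx": 0,"ry": 0,"rz": 0,"hand": 36},
  ],
)

```text
time_s: 17.52
eef_pos: [490.5, 272.0, 108.2]
ee_rot: [0.29, 0.842, 0.338, -0.305]
force: [11.8, -12.4, 4.6]
grip_width: 0.421
```

Run:
```python
from h import *
s,p,R=st();print(s["force"],"along yc",s["force"]@YC,s["wrist_torque"])
x=R[:,0];pad=p-50*x-PIV
print("pad tilt",np.arctan2(pad@YC,np.linalg.norm(pad-(pad@YC)*YC)),"d",np.linalg.norm(pad),s["joints"].round(2))
for n in("scene","top"): cv2.imwrite(f"pics/{n}17.png",capture(n)[:,:,::-1])
crop("pics/scene17.png","pics/f17c.png",200,230,320,295,6)
crop("pics/top17.png","pics/t17c.png",190,110,310,160,6)
for z in(37,67):
  q=feed(13,-21,z);print("face corner pred",(proj("scene",q)-[200,230]+.5)*6)
q=feed(0,-21,67);print("top",(proj("top",q)-[190,110]+.5)*6)
for y in (49,50): print("blank front top at",(proj("scene",feed(18,y+70,80))-[200,230]+.5)*6,"rear",(proj("scene",feed(18,y-70,80))-[200,230]+.5)*6, (proj("top",feed(0,y-70,80))-[190,110]+.5)*6)
```

```text
[ 11.7737266  -12.40454545   4.63714178] along yc -15.82396177690322 [-1.39425734 -1.55818441 -1.99330339]
pad tilt 0.49624865659223744 d 100.45819780679832 [ 0.13  0.23  2.16  1.51  0.32 -0.69]
face corner pred [250.70237964 202.03353813]
face corner pred [247.88111116 155.26643162]
top [342.46798053 158.49541134]
blank front top at [556.22031332 195.730586  ] rear [243.48098786 142.44290333] [342.43540397 155.19219223]
blank front top at [558.51672596 196.12187196] rear [245.65483579 142.81330548] [340.88429966 155.21546741]
```

View pics/f17c.png

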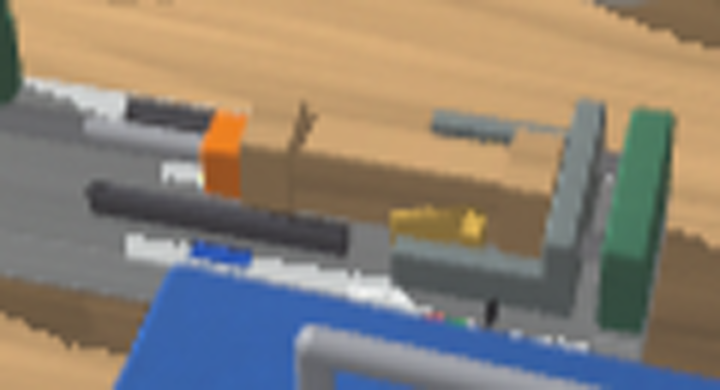

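View pics/t17c.png

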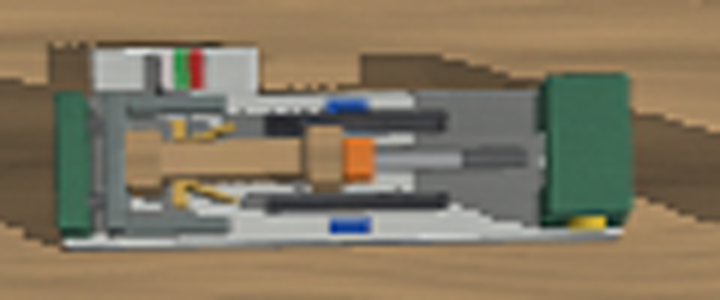

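Call:
jog_arm(
  increments=[
    {"x": 0,"y": -3,"z": 0,"rx": 0,"ry": 0,"rz": 0,"hand": 36},
    {"x": 0,"y": 0,"z": 0,"rx": 0,"ry": 0,"rz": 0,"hand": 36},
  ],
)

```text
time_s: 17.88
eef_pos: [490.4, 272.2, 108.2]
ee_rot: [0.291, 0.843, 0.335, -0.305]
force: [21.1, -18.9, 4.8]
grip_width: 0.421
```

Run:
```python
from h import *
s,p,R=st();print(s["force"],"along yc",s["force"]@YC,s["wrist_torque"])
x=R[:,0];pad=p-50*x-PIV
print("pad tilt",np.arctan2(pad@YC,np.linalg.norm(pad-(pad@YC)*YC)),"d",np.linalg.norm(pad),s["joints"].round(2))
cv2.imwrite("pics/top18.png",capture("top")[:,:,::-1])
crop("pics/top18.png","pics/t18c.png",200,115,260,155,12)
cv2.imwrite("pics/scene18.png",capture("scene")[:,:,::-1])
crop("pics/scene18.png","pics/f18c.png",200,230,320,295,6)
```

```text
[ 21.05898492 -18.85131312   4.79806755] along yc -26.93591123478101 [-2.19308808 -2.5099803  -3.30844231]
pad tilt 0.5008815031664602 d 100.51411593186747 [ 0.14  0.23  2.17  1.53  0.31 -0.7 ]
```

View pics/t18c.png

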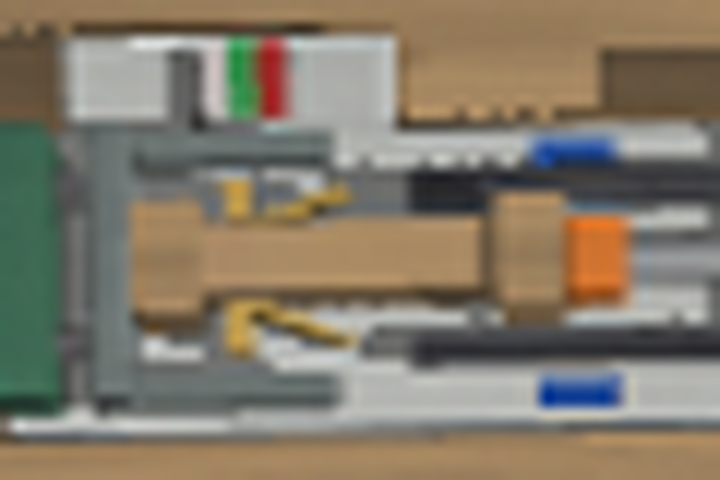

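View pics/f18c.png

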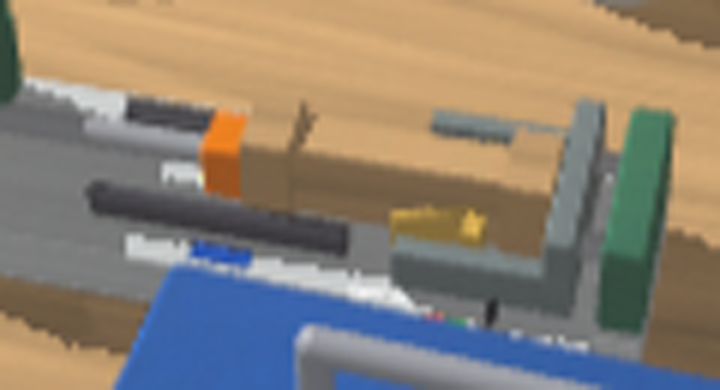

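Call:
jog_arm(
  increments=[
    {"x": 0,"y": 0,"z": 0,"rx": 0,"ry": 0,"rz": 0,"hand": 36},
    {"x": 0,"y": 0,"z": 0,"rx": 0,"ry": 0,"rz": 0,"hand": 36},
    {"x": 0,"y": 4,"z": 0,"rx": 0,"ry": 0,"rz": 0,"hand": 36},
    {"x": 0,"y": 2,"z": 0,"rx": 0,"ry": 0,"rz": -0.02,"hand": 36},
    {"x": -0.5,"y": 3.7,"z": 0,"rx": 0,"ry": 0,"rz": -0.025,"hand": 36},
  ],
)

```text
time_s: 18.6
eef_pos: [492.2, 270.0, 108.9]
ee_rot: [0.282, 0.832, 0.361, -0.312]
force: [2.6, 0.6, 0.6]
grip_width: 0.424
```

Call:
jog_arm(
  increments=[
    {"x": -0.5,"y": 3.7,"z": 0,"rx": 0,"ry": 0,"rz": -0.025,"hand": 36},
    {"x": -0.3,"y": 3.7,"z": 0,"rx": 0,"ry": 0,"rz": -0.025,"hand": 36},
    {"x": -0.3,"y": 3.7,"z": 0,"rx": 0,"ry": 0,"rz": -0.025,"hand": 36},
    {"x": -0.3,"y": 3.7,"z": 0,"rx": 0,"ry": 0,"rz": -0.025,"hand": 36},
    {"x": -0.3,"y": 3.7,"z": 0,"rx": 0,"ry": 0,"rz": -0.025,"hand": 36},
  ],
)

```text
time_s: 19.23
eef_pos: [505.5, 258.9, 113.4]
ee_rot: [0.262, 0.808, 0.413, -0.33]
force: [-0.8, -0.2, 0.5]
grip_width: 0.423
```

Run:
```python
from h import *
s,p,R=st();print(s["force"],"along yc",s["force"]@YC,s["wrist_torque"])
x=R[:,0];pad=p-50*x-PIV
print("pad tilt",np.arctan2(pad@YC,np.linalg.norm(pad-(pad@YC)*YC)),"d",np.linalg.norm(pad),s["joints"].round(2))
plan(*stick(0.1,50)[:2])
```

```text
[-0.79596994 -0.21189997  0.46577494] along yc 0.6391575161062484 [-0.23947853  0.17717256  0.00740909]
pad tilt 0.20171604025470144 d 100.632481384695 [ 0.    0.26  2.05  1.1   0.58 -0.38]
t 19.23 p [505.5 258.9 113.4] F [-0.8 -0.2  0.5] gw 36.1 q [ 0.    0.26  2.05  1.1   0.58 -0.38]
 shift tool [0.9 5.1 0.5] rot tool [-0.004 -0.003 -0.102]
```

Call:
jog_arm(
  increments=[
    {"x": 0,"y": 2.5,"z": 0,"rx": 0,"ry": 0,"rz": -0.05,"hand": 36},
    {"x": 0,"y": 2.5,"z": 0,"rx": 0,"ry": 0,"rz": -0.05,"hand": 36},
    {"x": 0,"y": 2.5,"z": 0,"rx": 0,"ry": 0,"rz": -0.05,"hand": 36},
    {"x": 0,"y": 2.5,"z": 0,"rx": 0,"ry": 0,"rz": -0.05,"hand": 36},
    {"x": 0,"y": 0,"z": 0,"rx": 0,"ry": 0,"rz": 0,"hand": 60},
  ],
)

```text
time_s: 19.85
eef_pos: [514.4, 253.7, 114.0]
ee_rot: [0.228, 0.763, 0.49, -0.354]
force: [-0.8, 1.1, -0.6]
grip_width: 0.62
```

Call:
jog_arm(
  increments=[
    {"x": 0,"y": 0,"z": 0,"rx": 0,"ry": 0,"rz": 0,"hand": 60},
    {"x": 0,"y": 0,"z": 0,"rx": 0,"ry": 0,"rz": 0,"hand": 60},
    {"x": -30,"y": 0,"z": 0,"rx": 0,"ry": 0,"rz": 0,"hand": 60},
  ],
)

```text
time_s: 20.23
eef_pos: [504.4, 237.3, 136.1]
ee_rot: [0.228, 0.762, 0.492, -0.355]
force: [0.9, -0.1, 1.2]
grip_width: 0.705
```

Run:
```python
from h import *
plan(*stick(0,170)[:2])
for n in("scene","top"): cv2.imwrite(f"pics/{n}19.png",capture(n)[:,:,::-1])
crop("pics/scene19.png","pics/f19c.png",160,130,410,295,3)
crop("pics/top19.png","pics/t19c.png",190,110,310,160,6)
```

```text
t 20.23 p [504.4 237.3 136.1] F [ 0.9 -0.1  1.2] gw 60.2 q [-0.11  0.28  1.93  0.89  0.91 -0.25]
 shift tool [-90.    2.3  -0.4] rot tool [-0.004 -0.002 -0.001]
```

View pics/f19c.png

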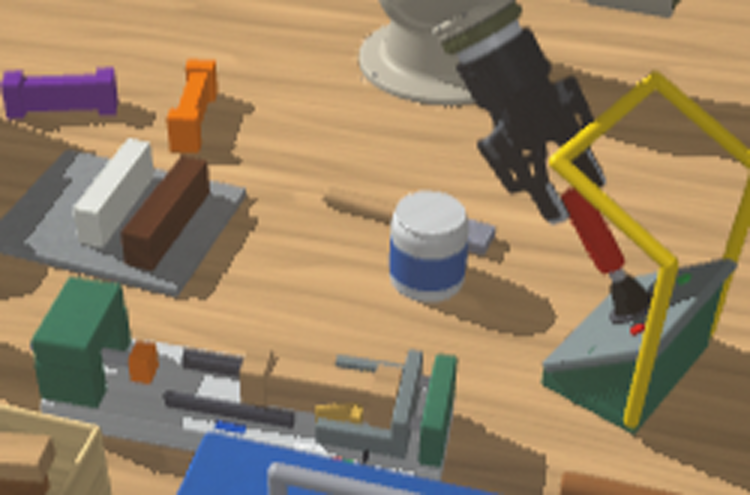

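View pics/t19c.png

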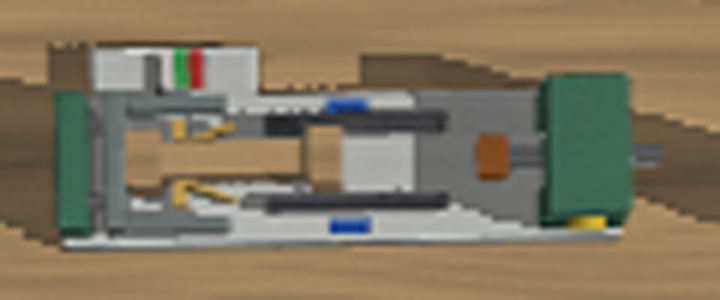

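Call:
jog_arm(
  increments=[
    {"x": -40,"y": 0,"z": 0,"rx": 0,"ry": 0,"rz": 0,"hand": 60},
    {"x": -50,"y": 0,"z": 0,"rx": 0,"ry": 0,"rz": 0,"hand": 60},
    {"x": -50,"y": 0,"z": 0,"rx": 0,"ry": 0,"rz": 0,"hand": 60},
    {"x": -30,"y": 30,"z": 30,"rx": 0,"ry": 0,"rz": 0,"hand": 60},
    {"x": 0,"y": 25,"z": 47,"rx": 0,"ry": 0,"rz": 0,"hand": 60},
  ],
)

```text
time_s: 20.95
eef_pos: [487.1, 59.0, 218.5]
ee_rot: [0.231, 0.763, 0.49, -0.353]
force: [0.8, -0.0, -0.4]
grip_width: 0.699
```

Run:
```python
from h import *
plan(feed(0,22,150),down(2.5))
```

```text
t 20.95 p [487.1  59.  218.5] F [ 0.8 -0.  -0.4] gw 59.7 q [-0.54  0.14  1.86  0.73  1.31 -0.37]
 shift tool [ 70.3 208.9  25.2] rot tool [-0.449 -0.686 -0.172]
```

Call:
jog_arm(
  increments=[
    {"x": 0,"y": 0,"z": 0,"rx": -0.09,"ry": -0.137,"rz": -0.034,"hand": 50},
    {"x": 0,"y": 0,"z": 0,"rx": -0.09,"ry": -0.137,"rz": -0.034,"hand": 50},
    {"x": 0,"y": 0,"z": 0,"rx": -0.09,"ry": -0.137,"rz": -0.034,"hand": 50},
    {"x": 0,"y": 0,"z": 0,"rx": -0.09,"ry": -0.137,"rz": -0.034,"hand": 50},
    {"x": 0,"y": 0,"z": 0,"rx": -0.09,"ry": -0.137,"rz": -0.034,"hand": 50},
  ],
)

```text
time_s: 21.58
eef_pos: [486.2, 61.3, 217.1]
ee_rot: [0.511, 0.487, 0.513, -0.489]
force: [-0.4, 0.3, -0.2]
grip_width: 0.592
```

Run:
```python
from h import *
plan(feed(0,22,150),down(2.5))
```

```text
t 21.57 p [486.2  61.3 217.1] F [-0.4  0.3 -0.2] gw 50.5 q [-0.11  0.23  1.57 -0.    1.35 -0.16]
 shift tool [ 66.3 199.1  75. ] rot tool [0.005 0.    0.004]
```

Call:
jog_arm(
  increments=[
    {"x": 5,"y": 50,"z": 19,"rx": 0.005,"ry": 0,"rz": 0.004,"hand": 45},
    {"x": 15,"y": 50,"z": 19,"rx": 0,"ry": 0,"rz": 0,"hand": 45},
    {"x": 25,"y": 50,"z": 19,"rx": 0,"ry": 0,"rz": 0,"hand": 45},
    {"x": 25,"y": 49,"z": 18,"rx": 0,"ry": 0,"rz": 0,"hand": 45},
    {"x": 0,"y": 0,"z": 0,"rx": 0,"ry": 0,"rz": 0,"hand": 45},
  ],
)

```text
time_s: 22.2
eef_pos: [687.9, -6.2, 139.9]
ee_rot: [0.506, 0.49, 0.513, -0.491]
force: [-0.2, 0.9, 0.7]
grip_width: 0.53
```

Run:
```python
from h import *
plan(feed(0,22,21),down(2.5))
```

```text
t 22.2 p [687.9  -6.2 139.9] F [-0.2  0.9  0.7] gw 45.3 q [-0.18  0.73  1.    0.    1.42 -0.22]
 shift tool [118.9   1.5  -1.4] rot tool [-0.005 -0.006  0.008]
```

Call:
jog_arm(
  increments=[
    {"x": 40,"y": 1,"z": -1,"rx": 0,"ry": -0.006,"rz": 0.008,"hand": 45},
    {"x": 40,"y": 0,"z": 0,"rx": 0,"ry": 0,"rz": 0,"hand": 45},
    {"x": 10,"y": 0,"z": 0,"rx": 0,"ry": 0,"rz": 0,"hand": 45},
    {"x": 0,"y": 0,"z": 0,"rx": 0,"ry": 0,"rz": 0,"hand": 45},
  ],
)

```text
time_s: 22.7
eef_pos: [689.3, -4.4, 58.1]
ee_rot: [0.513, 0.492, 0.507, -0.488]
force: [0.6, 0.5, 1.8]
grip_width: 0.525
```

Run:
```python
from h import *
plan(feed(0,22,21),down(2.5))
cv2.imwrite("pics/s20.png",capture("scene")[:,:,::-1])
crop("pics/s20.png","pics/s20c.png",200,195,320,295,6)
```

```text
t 22.7 p [689.3  -4.4  58.1] F [0.6 0.5 1.8] gw 44.8 q [-0.18  0.79  1.11 -0.    1.23 -0.22]
 shift tool [37.1 -1.1 -0.5] rot tool [-0.004  0.003 -0.01 ]
```

View pics/s20c.png

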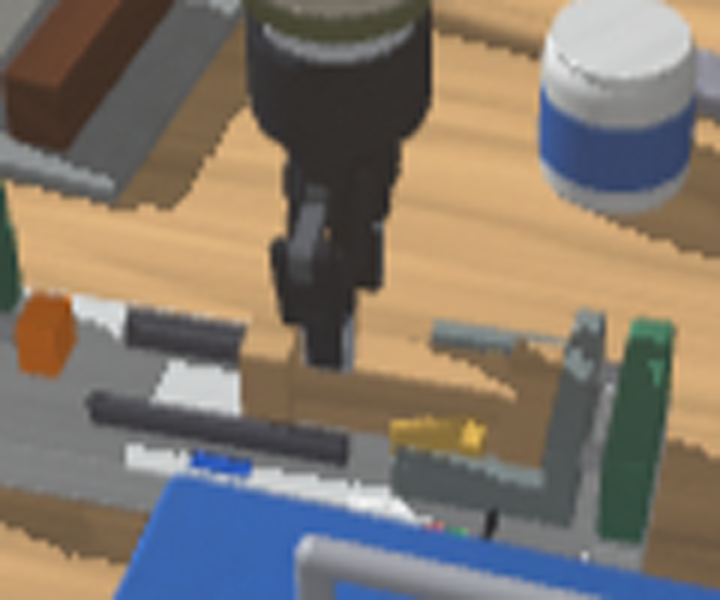

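Call:
jog_arm(
  increments=[
    {"x": 15,"y": -1,"z": -4,"rx": 0,"ry": 0,"rz": -0.01,"hand": 45},
    {"x": 15,"y": 0,"z": 0,"rx": 0,"ry": 0,"rz": 0,"hand": 45},
    {"x": 0,"y": 0,"z": 0,"rx": 0,"ry": 0,"rz": 0,"hand": 45},
  ],
)

```text
time_s: 23.12
eef_pos: [687.1, -0.8, 25.0]
ee_rot: [0.509, 0.488, 0.51, -0.492]
force: [0.2, -0.3, 0.7]
grip_width: 0.527
```

Run:
```python
from h import *
plan(feed(0,25,21),down(2.5))
cv2.imwrite("pics/s21.png",capture("scene")[:,:,::-1])
crop("pics/s21.png","pics/s21c.png",200,195,320,295,6)
```

```text
t 23.12 p [687.1  -0.8  25. ] F [ 0.2 -0.3  0.7] gw 45.0 q [-0.17  0.83  1.12 -0.    1.19 -0.21]
 shift tool [4.  1.3 0.3] rot tool [-0.004  0.002  0.005]
```

View pics/s21c.png

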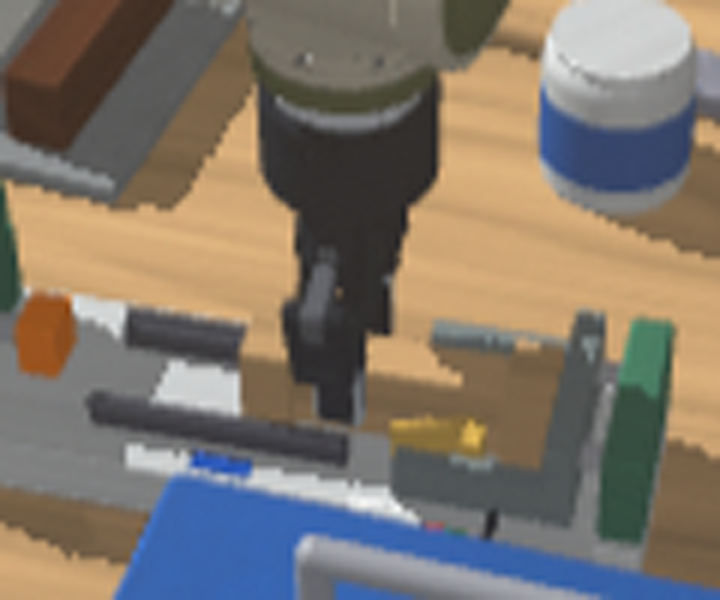

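Call:
jog_arm(
  increments=[
    {"x": 3,"y": 1.3,"z": 0,"rx": -0.004,"ry": 0,"rz": 0.004,"hand": 45},
    {"x": 0,"y": 0,"z": 0,"rx": 0,"ry": 0,"rz": 0,"hand": 30},
    {"x": 0,"y": 0,"z": 0,"rx": 0,"ry": 0,"rz": 0,"hand": 10},
    {"x": 0,"y": 0,"z": 0,"rx": 0,"ry": 0,"rz": 0,"hand": 10},
    {"x": 0,"y": 0,"z": 0,"rx": 0,"ry": 0,"rz": 0,"hand": 10},
  ],
  force=50,
)

```text
time_s: 23.8
eef_pos: [689.5, -1.0, 24.3]
ee_rot: [0.512, 0.489, 0.509, -0.489]
force: [0.2, 0.3, 3.6]
grip_width: 0.247
```

Run:
```python
from h import *
plan(feed(0,25,21),down(2.5))
```

```text
t 23.8 p [689.5  -1.   24.3] F [0.2 0.3 3.6] gw 21.1 q [-0.17  0.83  1.12 -0.    1.18 -0.21]
 shift tool [ 3.3 -1.2 -0.1] rot tool [-0.     0.003 -0.003]
```

Call:
jog_arm(
  increments=[
    {"x": 0,"y": 0,"z": 2,"rx": 0,"ry": 0,"rz": 0,"hand": 10},
    {"x": 0,"y": 0,"z": 3,"rx": 0,"ry": 0,"rz": 0,"hand": 10},
    {"x": 0,"y": 0,"z": 3,"rx": 0,"ry": 0,"rz": 0,"hand": 10},
    {"x": 0,"y": 0,"z": 3,"rx": 0,"ry": 0,"rz": 0,"hand": 10},
    {"x": 0,"y": 0,"z": 2,"rx": 0,"ry": 0,"rz": 0,"hand": 10},
  ],
)

```text
time_s: 24.42
eef_pos: [690.1, -13.2, 24.3]
ee_rot: [0.512, 0.49, 0.51, -0.489]
force: [-0.8, 6.8, 6.4]
grip_width: 0.244
```

Run:
```python
from h import *
plan(feed(0,25-23,24),down(2.5))
cv2.imwrite("pics/t22.png",capture("top")[:,:,::-1]);crop("pics/t22.png","pics/t22c.png",192,112,262,156,11)
```

```text
t 24.43 p [690.1 -13.2  24.3] F [-0.8  6.8  6.4] gw 20.9 q [-0.19  0.84  1.12 -0.    1.18 -0.23]
 shift tool [ 0.3 -1.2 10.8] rot tool [-0.     0.001 -0.003]
```

View pics/t22c.png

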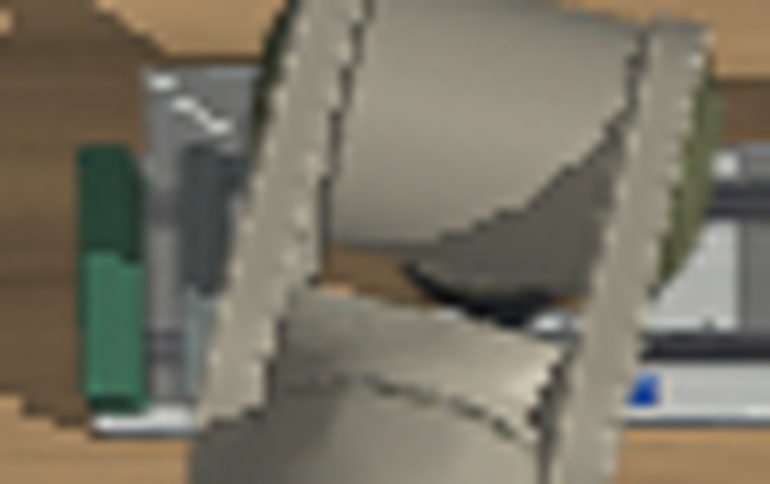

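Call:
jog_arm(
  increments=[
    {"x": 0,"y": 0,"z": 2,"rx": 0,"ry": 0,"rz": 0,"hand": 10},
    {"x": 0,"y": 0,"z": 2,"rx": 0,"ry": 0,"rz": 0,"hand": 10},
    {"x": 0,"y": 0,"z": 2,"rx": 0,"ry": 0,"rz": 0,"hand": 10},
    {"x": 0,"y": 0,"z": 0,"rx": 0,"ry": 0,"rz": 0,"hand": 10},
  ],
)

```text
time_s: 24.98
eef_pos: [690.3, -18.5, 24.3]
ee_rot: [0.512, 0.49, 0.51, -0.488]
force: [-1.8, 8.5, 5.5]
grip_width: 0.245
```

Run:
```python
from h import *
plan(feed(0,25-23,24),down(2.5))
cv2.imwrite("pics/s23.png",capture("scene")[:,:,::-1]);crop("pics/s23.png","pics/s23c.png",200,225,320,295,6);crop("pics/s23.png","pics/s23d.png",255,270,315,295,13)
```

```text
t 24.98 p [690.3 -18.5  24.3] F [-1.8  8.5  5.5] gw 20.9 q [-0.2   0.84  1.12  0.    1.18 -0.24]
 shift tool [ 0.3 -1.2  5.4] rot tool [-0.     0.    -0.003]
```

View pics/s23c.png

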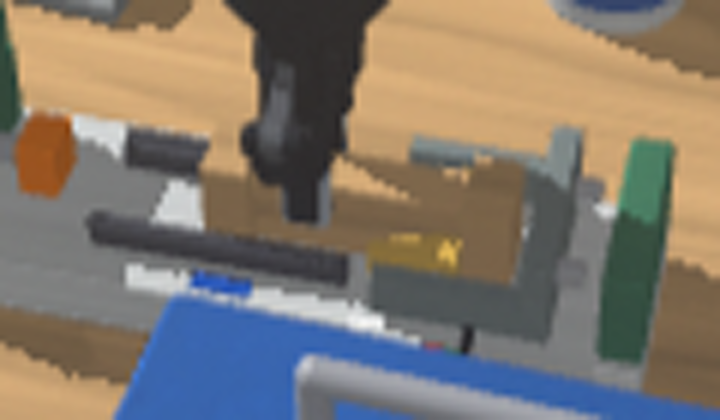

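View pics/s23d.png

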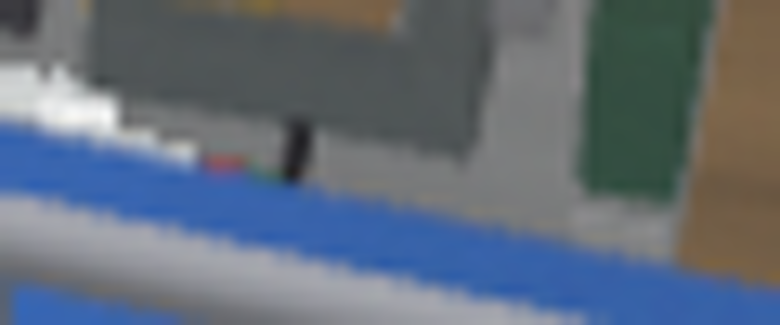

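Call:
jog_arm(
  increments=[
    {"x": 0,"y": 0,"z": 2,"rx": 0,"ry": 0,"rz": 0,"hand": 10},
    {"x": 0,"y": 0,"z": 1.5,"rx": 0,"ry": 0,"rz": 0,"hand": 10},
    {"x": 0,"y": 0,"z": 1.5,"rx": 0,"ry": 0,"rz": 0,"hand": 10},
    {"x": 0,"y": 0,"z": 0,"rx": 0,"ry": 0,"rz": 0,"hand": 10},
  ],
)

```text
time_s: 25.52
eef_pos: [690.4, -22.8, 24.3]
ee_rot: [0.511, 0.49, 0.51, -0.488]
force: [-1.3, 11.1, 6.0]
grip_width: 0.248
```

Run:
```python
from h import *
plan(feed(0,25-23,24),down(2.5))
cv2.imwrite("pics/s24.png",capture("scene")[:,:,::-1]);crop("pics/s24.png","pics/s24d.png",255,260,315,295,13);crop("pics/s18x.png" if 0 else "pics/scene19.png","pics/s19d.png",255,260,315,295,13)
for nm,y in(("rest",95+5),("white/green",90),("green/red",80),("red end",70)): 
    for z in(31,40): print(nm,z,(proj("scene",feed(56,y,z))-[255,260]+.5)*13)
```

```text
t 25.52 p [690.4 -22.8  24.3] F [-1.3 11.1  6. ] gw 21.1 q [-0.2   0.84  1.12  0.    1.18 -0.25]
 shift tool [ 0.3 -1.2  1.2] rot tool [ 0.    -0.001 -0.003]
rest 31 [353.94564622 327.51155773]
rest 40 [354.76243502 297.30352493]
white/green 31 [304.71114868 318.49676708]
white/green 40 [305.2714857  288.30207993]
green/red 31 [255.67085712 309.51753537]
green/red 40 [255.97676237 279.33632464]
red end 31 [206.82362475 300.57365261]
red end 40 [206.8771003  270.40604721]
```

View pics/s24d.png

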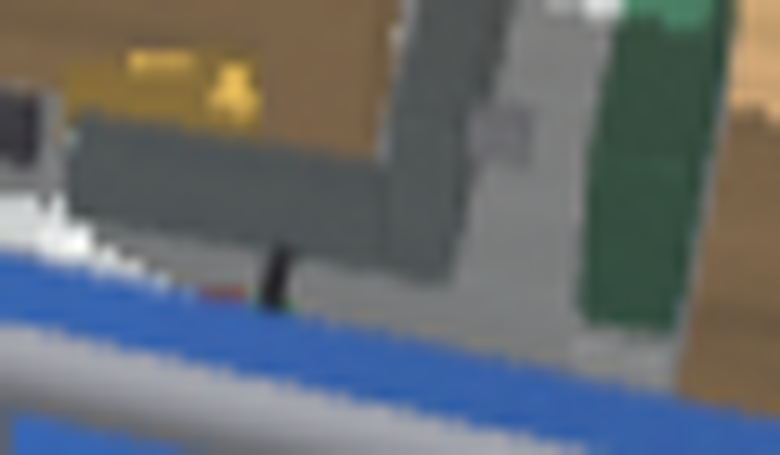

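View pics/s19d.png

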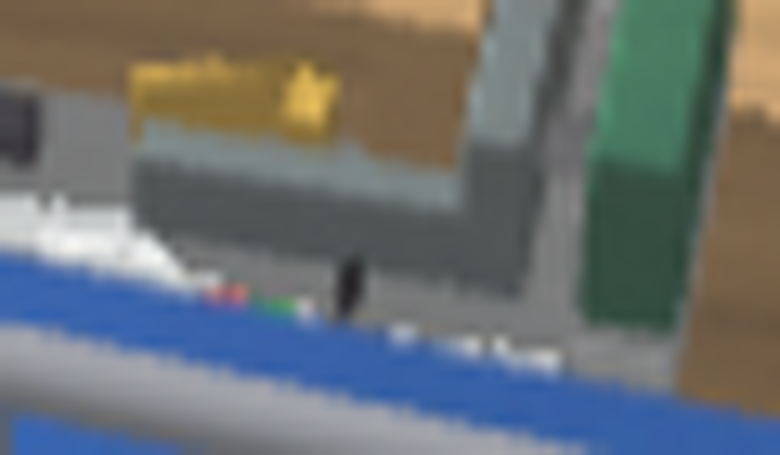

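Call:
jog_arm(
  increments=[
    {"x": 0,"y": 0,"z": 0,"rx": 0,"ry": 0,"rz": 0,"hand": 10},
    {"x": 0,"y": 0,"z": 0,"rx": 0,"ry": 0,"rz": 0,"hand": 10},
    {"x": 0,"y": 0,"z": 0,"rx": 0,"ry": 0,"rz": 0,"hand": 10},
    {"x": 0,"y": 0,"z": 0,"rx": 0,"ry": 0,"rz": 0,"hand": 10},
    {"x": 0,"y": 0,"z": 0,"rx": 0,"ry": 0,"rz": 0,"hand": 10},
  ],
)

```text
time_s: 26.2
eef_pos: [690.5, -22.8, 24.3]
ee_rot: [0.511, 0.49, 0.51, -0.488]
force: [-1.3, 9.9, 6.4]
grip_width: 0.246
```

Call:
jog_arm(
  increments=[
    {"x": 0,"y": 0,"z": 0,"rx": 0,"ry": 0,"rz": 0,"hand": 10},
    {"x": 0,"y": 0,"z": 0,"rx": 0,"ry": 0,"rz": 0,"hand": 10},
    {"x": 0,"y": 0,"z": 0,"rx": 0,"ry": 0,"rz": 0,"hand": 10},
    {"x": 0,"y": 0,"z": -2,"rx": 0,"ry": 0,"rz": 0,"hand": 10},
    {"x": 0,"y": 0,"z": -2,"rx": 0,"ry": 0,"rz": 0,"hand": 10},
  ],
)

```text
time_s: 26.82
eef_pos: [690.3, -20.2, 24.3]
ee_rot: [0.512, 0.489, 0.51, -0.489]
force: [-1.1, 4.2, 5.6]
grip_width: 0.248
```

Call:
jog_arm(
  increments=[
    {"x": 0,"y": 0,"z": -2.5,"rx": 0,"ry": 0,"rz": 0,"hand": 10},
    {"x": 0,"y": 0,"z": -2.5,"rx": 0,"ry": 0,"rz": 0,"hand": 10},
    {"x": 0,"y": 0,"z": -2.5,"rx": 0,"ry": 0,"rz": 0,"hand": 10},
    {"x": 0,"y": 0,"z": -2.5,"rx": 0,"ry": 0,"rz": 0,"hand": 10},
    {"x": 0,"y": 0,"z": -2,"rx": 0,"ry": 0,"rz": 0,"hand": 10},
  ],
)

```text
time_s: 27.45
eef_pos: [689.9, -9.5, 24.3]
ee_rot: [0.512, 0.489, 0.509, -0.489]
force: [-0.3, -1.5, 5.1]
grip_width: 0.247
```

Run:
```python
from h import *
plan(feed(0,25,24),down(2.5))
```

```text
t 27.45 p [689.9  -9.5  24.3] F [-0.3 -1.5  5.1] gw 21.1 q [-0.18  0.84  1.12 -0.    1.18 -0.22]
 shift tool [ 0.3 -1.2 -8.5] rot tool [-0.     0.004 -0.003]
```

Call:
jog_arm(
  increments=[
    {"x": 0,"y": 0,"z": -2.5,"rx": 0,"ry": 0,"rz": 0,"hand": 10},
    {"x": 0,"y": 0,"z": -2.5,"rx": 0,"ry": 0,"rz": 0,"hand": 10},
    {"x": 0,"y": 0,"z": -2,"rx": 0,"ry": 0,"rz": 0,"hand": 10},
    {"x": 0,"y": 0,"z": -1.2,"rx": 0,"ry": 0,"rz": 0,"hand": 10},
    {"x": 0,"y": 0,"z": 0,"rx": 0,"ry": 0,"rz": 0,"hand": 10},
  ],
)

```text
time_s: 28.08
eef_pos: [689.6, -1.6, 24.3]
ee_rot: [0.512, 0.489, 0.509, -0.489]
force: [-1.4, -1.6, 5.1]
grip_width: 0.244
```

Run:
```python
from h import *
plan(feed(0,25,24),down(2.5))
cv2.imwrite("pics/s25.png",capture("scene")[:,:,::-1]);crop("pics/s25.png","pics/s25c.png",200,230,320,295,6)
```

```text
t 28.07 p [689.6  -1.6  24.3] F [-1.4 -1.6  5.1] gw 20.8 q [-0.17  0.84  1.12 -0.    1.18 -0.21]
 shift tool [ 0.3 -1.3 -0.6] rot tool [-0.001  0.004 -0.003]
```

View pics/s25c.png

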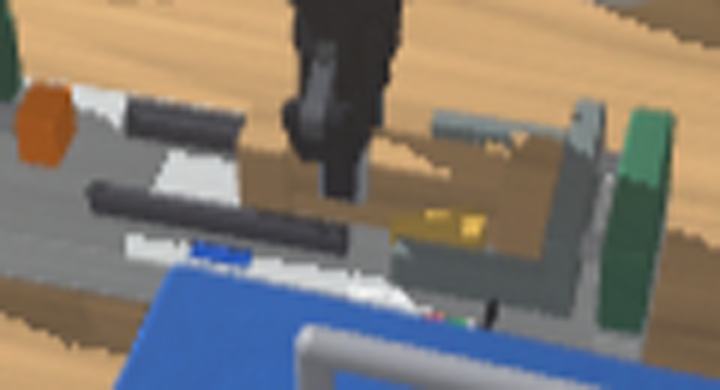

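Call:
jog_arm(
  increments=[
    {"x": 0,"y": 0,"z": -0.7,"rx": 0,"ry": 0,"rz": 0,"hand": 10},
    {"x": 0,"y": 0,"z": 0,"rx": 0,"ry": 0,"rz": 0,"hand": 10},
  ],
)

```text
time_s: 28.38
eef_pos: [689.6, -1.1, 24.3]
ee_rot: [0.512, 0.489, 0.509, -0.489]
force: [-0.4, -3.2, 4.9]
grip_width: 0.247
```

Call:
jog_arm(
  increments=[
    {"x": 0,"y": 0,"z": -0.5,"rx": 0,"ry": 0,"rz": 0,"hand": 10},
    {"x": 0,"y": 0,"z": 0,"rx": 0,"ry": 0,"rz": 0,"hand": 10},
  ],
)

```text
time_s: 28.62
eef_pos: [689.6, -0.6, 24.3]
ee_rot: [0.512, 0.489, 0.509, -0.489]
force: [-0.8, -3.6, 5.4]
grip_width: 0.247
```

Call:
jog_arm(
  increments=[
    {"x": 0,"y": 0,"z": -0.5,"rx": 0,"ry": 0,"rz": 0,"hand": 10},
    {"x": 0,"y": 0,"z": 0,"rx": 0,"ry": 0,"rz": 0,"hand": 10},
  ],
)

```text
time_s: 28.88
eef_pos: [689.6, -0.2, 24.3]
ee_rot: [0.512, 0.489, 0.509, -0.489]
force: [-0.3, -3.9, 5.1]
grip_width: 0.242
```

Call:
jog_arm(
  increments=[
    {"x": 0,"y": 0,"z": -0.5,"rx": 0,"ry": 0,"rz": 0,"hand": 10},
    {"x": 0,"y": 0,"z": 0,"rx": 0,"ry": 0,"rz": 0,"hand": 10},
  ],
)

```text
time_s: 29.12
eef_pos: [689.6, -0.2, 24.3]
ee_rot: [0.513, 0.489, 0.509, -0.49]
force: [0.2, -5.6, 5.7]
grip_width: 0.242
```

Call:
jog_arm(
  increments=[
    {"x": 0,"y": 0,"z": 0.3,"rx": 0,"ry": 0,"rz": 0,"hand": 10},
    {"x": 0,"y": 0,"z": 0,"rx": 0,"ry": 0,"rz": 0,"hand": 40},
    {"x": 0,"y": 0,"z": 0,"rx": 0,"ry": 0,"rz": 0,"hand": 40},
    {"x": 0,"y": 0,"z": 0,"rx": 0,"ry": 0,"rz": 0,"hand": 40},
    {"x": -10,"y": 0,"z": 0,"rx": 0,"ry": 0,"rz": 0,"hand": 40},
  ],
)

```text
time_s: 29.75
eef_pos: [688.6, 1.4, 33.3]
ee_rot: [0.511, 0.489, 0.51, -0.489]
force: [0.2, 0.3, 0.5]
grip_width: 0.469
```

Call:
jog_arm(
  increments=[
    {"x": -40,"y": 0,"z": 0,"rx": 0,"ry": 0,"rz": 0,"hand": 40},
    {"x": -50,"y": 0,"z": 0,"rx": 0,"ry": 0,"rz": 0,"hand": 40},
    {"x": -40,"y": -40,"z": 0,"rx": 0,"ry": 0,"rz": 0,"hand": 40},
    {"x": 0,"y": -60,"z": 0,"rx": 0,"ry": 0,"rz": 0,"hand": 40},
    {"x": 0,"y": -60,"z": 0,"rx": 0,"ry": 0,"rz": 0,"hand": 40},
  ],
)

```text
time_s: 30.38
eef_pos: [527.4, -5.4, 164.5]
ee_rot: [0.513, 0.489, 0.509, -0.489]
force: [1.6, 0.3, 0.7]
grip_width: 0.469
```

Call:
jog_arm(
  increments=[
    {"x": 0,"y": -50,"z": 0,"rx": 0,"ry": 0,"rz": 0,"hand": 40},
    {"x": 0,"y": 0,"z": 0,"rx": 0,"ry": 0,"rz": 0,"hand": 40},
  ],
)

```text
time_s: 30.62
eef_pos: [476.7, -7.3, 164.3]
ee_rot: [0.512, 0.489, 0.509, -0.489]
force: [0.1, -0.7, 0.8]
grip_width: 0.469
```

Run:
```python
from h import *
s,p,R=st();print(s["time_s"],p,s["force"])
for n in("scene","top"): cv2.imwrite(f"pics/{n}26.png",capture(n)[:,:,::-1])
crop("pics/scene26.png","pics/f26c.png",140,130,410,295,2.9)
crop("pics/top26.png","pics/t26c.png",200,115,260,155,12)
```

```text
30.625 [476.67073133  -7.30048754 164.25026439] [ 0.08740609 -0.70516623  0.79817337]
```

View pics/f26c.png

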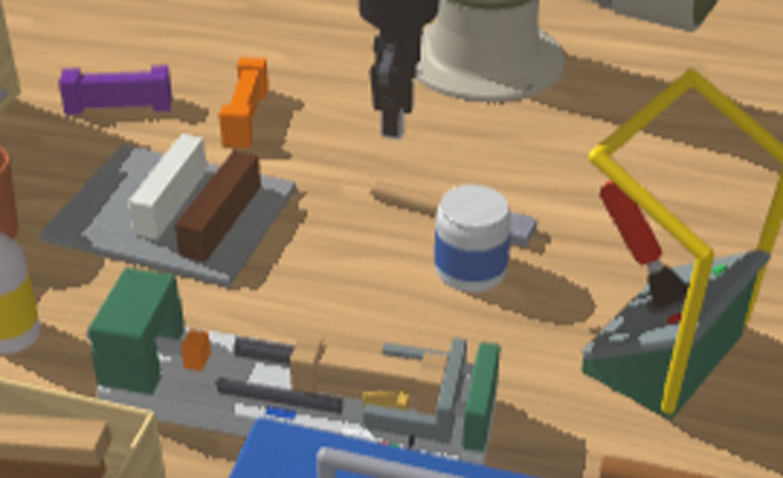

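View pics/t26c.png

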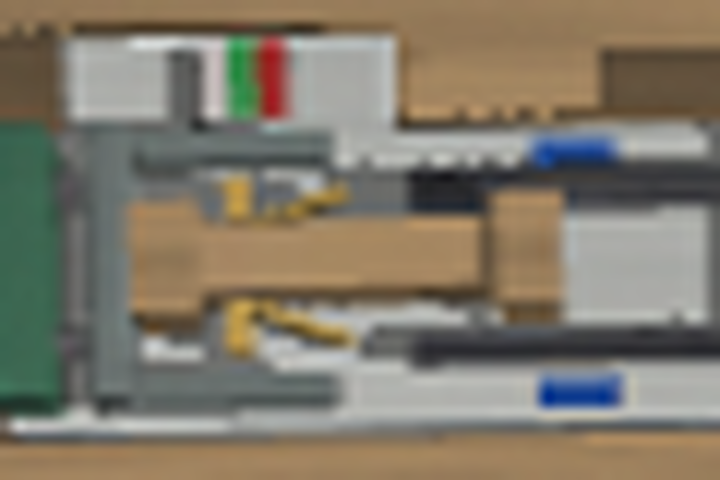

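Final state: the blank is home against the stop (top view crop: head edge at column 130, catches closed behind it). The pointer is at rest, the stick is centred, the pusher is back, and nothing else has moved.

```bash
python3 -c "
from rig import finish_job; print(finish_job())"
```

```text
the job is handed in; nothing more can be done
None
```

The job is done and handed in at about 31 s of the 72 s allowed.

- **Loading:** I took the pine blank from the stock board and set it in the bed between the blue marks, by the measured tool pose within about 1 mm of the load mark.
- **Driving home:** I held the joystick hard left against its stop for about 1.1 s (up to about 27 N from the fingers). The pusher drove the blank home and the catches closed behind the head. The stick then went back to centre and the pusher returned.
- **Pull test:** I drew the blank back until the pointer stood about 15 mm along, mid-green. In the scene view green showed to its right and red to its left. I held it there for about a second at about 10–11 N, without going into the red. I then eased off, moved the blank back until it touched the stop, and let go.

**Last checks:** the final pictures show the blank caught and against the stop, and the carriage pointer at rest. The stick is centred, the pusher is back, the bystanders look unmoved and the gripper is clear.

**What disagreed:**
- **Tool offset:** the reported TCP lies about 30 mm beyond the real fingertips along the tool axis. The first closing on the blank therefore met nothing. I then touched the top of the waist (about 20 N) to measure the offset and corrected for it.
- **Hand contact at the end:** after the pull my hand, not the pusher, moved the blank the last 8 mm or so forward to the stop again. It ended about 1 mm further on than where the pusher had left it.

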